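# Free the wedged spice caddy and put the jars back in it

## Robot

A 7-joint arm with a two-finger parallel gripper is mounted at the origin on a cart in front of the work surface, level with it; the furniture and walls round the work are solid. World frame = base frame: x ahead of the robot, y to its left, z up, the work surface at z = 0. Lengths are in m, angles in degrees, forces in N, time in s.
With the tool pointing down it reaches from about 0.425 to 0.875 m from the base axis. Payload 4.7 kg.
Tool frame: the origin (TCP) lies where the fingers leave the gripper's body, on its centre line; the fingertips stand 70 mm ahead of it and the grasp point (between the pads) lies 51 mm ahead of it (env.tip_reach is the distance from the TCP to the fingertips, in m); z points along the fingers, x is the direction in which the jaws open and shut, and the axes are right-handed (so a half turn about z gives the same grasp; the last joint's range is limited). The gripper opens to 87 mm and grips with 3 to 60 N. Pads are 19 mm wide; open, the fingers measure 117 mm over their backs; the gripper's body (75 mm by 190 mm) begins 51 mm behind the grasp point.
Start: joints at [78.043, 18.392, -4.016, 83.108, 1.295, 78.541, -3.26], TCP at [0.144, -0.634, 0.292] pointing down, gripper open.
Joint ranges: [-163.93, 163.93], [-17.29, 119.83], [-79.2, 71.16], [3.27, 140.29], [-89.18, 269.18], [5.43, 117.66], [-154.24, 154.24]. Speed limits (degrees/s): [147.25, 147.25, 180, 180, 180, 180, 180].

## Interface

Orientations are given as [roll, pitch, yaw] about the fixed x, y, z axes, in that order (R = Rz(yaw) Ry(pitch) Rx(roll)).
In Python, from cell import env, optics, order gives the robot as it stands.
- The arm moves only by the shell command python3 -m creep 'ROWS' [FORCE]. ROWS is JSON, a list of rows, each a list of 7 numbers: the shift along the tool's x, y, z in cm, then the turn, a rotation vector about the tool's x, y, z in rad, then the opening, from 0 (shut) to 1 (fully open). A call has 1 to 20 rows; each row shifts and turns the pose as measured when the row begins, along the tool's axes as they then stand; what a row does not reach is not made up. A row lasts 1/10 s, in which the tool goes at most 50 mm and 8.59 degrees, less where a joint would pass 70% of its speed; a pose out of reach is approached as far as the arm can. A call with a gripper value outside its range is refused whole. The fingers move at their own pace and stop on an object; FORCE is the grip in N (left out, the last holds). Time passes only in rows, so rows that do not move let the fingers close. It gives the time, the measured TCP pose, the force and the opening at its end, in the units of the state.
- env.get_obs(): the state, without advancing time (a new reading comes with each control period).
- optics.read_camera(name): name is "scene" or "top" or "wrist"; returns a dict with "frame" (420x560x3 uint8, blue, green, red), "z_map" (420x560 float32, m along the optical axis (not along the pixel's ray), 0 where there is no reading), "fx", "fy", "cx", "cy" (pixels), "distortion" ([k1, k2, p1, p2, k3] as OpenCV has them; the pictures are not rectified), "R" (3x3) and "t" (3): a world point X has camera coordinates R X + t; the wrist camera has in their place "hand_eye" (4x4, takes a point from camera to tool coordinates, whose origin is the TCP and whose axes are the tool frame's). Camera axes: x right, y down, z forward; pixel columns grow to the right and rows downward; lengths in m; the calibration is good to about 2 mm. A picture is of the moment at which its call begins: read the wrist's pose just before it.
- order.sign_off(): hands the job in, once; it reports no verdict.
The state is a dict: "time_s": time; "qpos": joint angles; "joint_velocities": joint speeds; "effort": joint torques, N m; "tool_pos": TCP position; "tool_rot": TCP orientation; "force": force on the tool from outside, world axes, zero at the start; "wrist_torque": the same for the moment, N m; "grip_width": finger opening in m.
Only numpy, scipy, OpenCV 4.12 (cv2) and the standard library are available. Lean on these libraries where they do the work, as an engineer would, in place of code of your own. Each camera call takes 0.05 s, during which the arm holds its last target. There are 200 camera calls.

## Task

The green spice caddy has dropped askew into its wooden crate, on top of a dish that was left in there, and its corners are caught under the cleats inside the crate's ends. First take out the pepper mill that leans in the caddy and stand it upright on the worktop; then turn the caddy level inside the crate to free its corners, lift it out without dragging or lifting the crate, and stand it flat on the free worktop, clear of the crate. Last, stand every spice jar and spice tin that was left on the hob and beside it upright inside the caddy, and leave the mug and the kitchen timer alone.

Things in the scene. Friction and masses are not known exactly. Their poses are not given: they have to be found in the camera images.
- crate: open wooden crate standing loose on the worktop, 240 (x) x 180 (y) x 112 mm high, 2.6 kg; boards 10 mm, floor 8 mm thick; inside 220 x 160 mm. Origin at the centre of its underside, z up, x along its length
- crate_mouth (a point): centre of the crate's mouth, level with the rim, 112 mm above its underside. Inside each end a cleat (16 mm thick, 30 mm tall, its top flush with the rim, z = 82 to 112 mm) runs across at x = +-94 to +-110 mm: the mouth is 188 mm long, below the cleats there are 220 mm
- caddy: open green sheet-steel caddy, 180 (x) x 144 (y) mm, 0.5 kg, walls and floor 4 mm; ends 70 mm high, long sides only 16 mm. Origin at the centre of its underside, z up, x along its length. Starts lengthways in the crate, -x end on the crate's floor close under a cleat, +x end propped on the dish: tilted about 0.25 rad about y, over its corners 192 mm long; tilted under 0.13 rad it passes the 188 mm mouth
- caddy_bar (a point): centre of the caddy's wooden bar handle, 125 mm above the caddy's origin along its z, over its middle; the bar runs along the caddy's y: 16 mm thick (x), 20 mm high, 136 mm long between two 26 mm wide straps. The caddy balances about it. With the dish below, the level caddy's underside cannot sink under 42 mm above the crate's underside
- mill: turned wooden pepper mill, 145 mm tall, 180 g, standing in the raised (+x) half of the caddy and leaning with it, close beside the bar and a little taller; body 58 mm across at its widest, head 50 mm across from 105 to 134 mm up, a 12 mm metal knob on top (another mill at the back is scenery). Origin at the centre of its underside, z up along the mill
- dish: small glazed cream-coloured ramekin, 66 mm across the rim, 34 mm high, on the crate's floor under the raised (+x) end of the caddy; it may stay there. Origin at the centre of its underside
- jar_a: square clear glass spice jar with light brown spice and a round grey metal screw cap, 172 g; body 46 x 46 mm, 96 mm tall in all, cap 40 mm across from 79 mm up; starts upright on the hob, whose flat black glass lies 6 mm above the worktop and begins at world y = +0.30 m; may be absent; origin at the centre of its underside, z up along the jar, x and y square to its faces
- jar_b: square clear glass spice jar with pinkish spice and a round grey metal screw cap, 170 g; body 46 x 46 mm, 96 mm tall in all, cap 40 mm across from 79 mm up; starts upright on the hob, whose flat black glass lies 6 mm above the worktop and begins at world y = +0.30 m; may be absent; origin at the centre of its underside, z up along the jar, x and y square to its faces
- tin_a: low round spice tin, plain steel with a copper-coloured lid, 50 mm across, 44 mm tall, 110 g, closed; starts upright on the worktop beside the hob; may be absent; origin at the centre of its underside, z up
- tin_b: low round spice tin, plain steel with a black lid, 50 mm across, 44 mm tall, 110 g, closed; starts upright on the worktop beside the hob; may be absent; origin at the centre of its underside, z up
- mug: cream mug with a leaf pattern, 92 mm across, 127 mm with its handle, 95 mm tall, standing at the back; leave alone. Origin at the centre of its underside
- timer: white round kitchen timer, 58 mm across, 42 mm tall, standing towards the back, nearest of the white things there; leave alone. Origin at the centre of its underside
There are look-alikes about, which are no part of the job. Leave any turquoise look-alike of the tin_a alone.

How it is judged (in metres and radians):
On the way, in this order (a step that is already met when the one before it is completed fails the run):
1. the pepper mill stands upright on the worktop, out of the caddy and crate, released (angle between mill's own z axis and vertical below 0.1 rad and height (world z) of mill below 0.02 m and linear speed of mill below 0.03 m/s and horizontal distance between mill and crate above 0.11 m and contact force between the fingers and mill below 0.1 N), for 0.2 s.
2. the caddy is turned level (within 0.13 rad) while still inside the crate (angle between caddy's own z axis and vertical below 0.13 rad and z of caddy in the frame of crate below 0.1 m and x of caddy in the frame of crate between -0.03 and 0.03 m and y of caddy in the frame of crate between -0.03 and 0.03 m), for 0.1 s.
3. the caddy stands flat on the worktop, clear of the crate, released (angle between caddy's own z axis and vertical below 0.06 rad and height (world z) of caddy below 0.018 m and linear speed of caddy below 0.03 m/s and horizontal distance between caddy and crate above 0.14 m and contact force between the fingers and caddy below 0.1 N), for 0.2 s.
At the end, for the whole second after the job is handed in: every jar and tin present stands upright (0.15 rad) on the caddy's floor; the caddy stands flat (0.06 rad) on worktop or hob, its centre over 140 mm from the crate's; the mill stands upright (0.1 rad) on the worktop, over 110 mm from the crate's centre; crate upright; all at rest, released (all of step 1 and x of jar_a in the frame of caddy between -0.075 and 0.075 m and y of jar_a in the frame of caddy between -0.055 and 0.055 m and z of jar_a in the frame of caddy between -0.004 and 0.015 m and angle between each of jar_a, jar_b, tin_a, tin_b's own z axis and vertical below 0.15 rad and linear speed of each of jar_a, jar_b, tin_a, tin_b, caddy below 0.03 m/s and x of jar_b in the frame of caddy between -0.075 and 0.075 m and y of jar_b in the frame of caddy between -0.055 and 0.055 m and z of jar_b in the frame of caddy between -0.004 and 0.015 m and x of tin_a in the frame of caddy between -0.075 and 0.075 m and y of tin_a in the frame of caddy between -0.055 and 0.055 m and z of tin_a in the frame of caddy between -0.004 and 0.015 m and x of tin_b in the frame of caddy between -0.075 and 0.075 m and y of tin_b in the frame of caddy between -0.055 and 0.055 m and z of tin_b in the frame of caddy between -0.004 and 0.015 m and angle between caddy's own z axis and vertical below 0.06 rad and height (world z) of caddy below 0.018 m and horizontal distance between caddy and crate above 0.14 m and angle between crate's own z axis and vertical below 0.05 rad); the robot touches nothing.
It fails at once if the crate is dragged or lifted more than 50 mm or tipped by more than 0.15 rad (distance of crate from where it was at the start of the episode above 0.05 m or angle between crate's own z axis and vertical above 0.15 rad).
It fails at once if the mug or the kitchen timer is moved by more than 30 mm (distance of any of mug, timer from where it was at the start of the episode above 0.03 m).
Of jar_a, jar_b, tin_a, tin_b only 3 to 4 are there at a start; the rules pass over those that are not, and their reading is None.
At some moment in a run one of tin_a, tin_b may be knocked a few centimetres aside while the robot is not near it.
It also fails if it takes over 184 s, if anything falls off the work surface, if the arm or the gripper's body presses on something with over 40 N, if the wrist force passes 120 N, or if a joint passes its speed limit or range.

## Working session

There is one attempt and no reset: what is moved stays moved. The work goes in short steps, Python scripts to look and compute and a shell command to move; the robot and the scene stay as the last step left them, time stands still between calls to the robot, and variables do not carry over. Pictures are saved under pics/ and viewed, on a budget of 14 in all, crops included, one or two more only if the job needs it, and the job is handed in when it is done.

```bash
ls; mkdir -p pics
cat > h.py <<'E'
import numpy as np,cv2,json,pickle
from scipy.spatial.transform import Rotation as Ro
def cam(name):
    from cell import env,optics
    o=env.get_obs(); c=optics.read_camera(name)
    if name=="wrist":
        T=np.eye(4);T[:3,:3]=Ro.from_euler('xyz',o['tool_rot'],degrees=True).as_matrix();T[:3,3]=o['tool_pos']
        M=T@np.array(c['hand_eye']); c['Rcw']=M[:3,:3];c['tcw']=M[:3,3]
    else:
        R=np.array(c['R']);c['Rcw']=R.T;c['tcw']=-R.T@np.array(c['t'])
    c['K']=np.array([[c['fx'],0,c['cx']],[0,c['fy'],c['cy']],[0,0,1]])
    return c
def save(c,f): pickle.dump(c,open(f,'wb'))
def load(f): return pickle.load(open(f,'rb'))
def cloud(c):
    z=c['z_map'];v,u=np.mgrid[:z.shape[0],:z.shape[1]]
    p=cv2.undistortPoints(np.stack([u,v],-1).reshape(-1,1,2).astype(np.float64),c['K'],np.array(c['distortion'])).reshape(-1,2)
    d=z.reshape(-1,1)
    P=np.hstack([p*d,d])@c['Rcw'].T+c['tcw']; P[d[:,0]==0]=np.nan
    return P.reshape(*z.shape,3)
def ray(c,u,v,zw):
    p=cv2.undistortPoints(np.array([[[u,v]]],float),c['K'],np.array(c['distortion'])).reshape(2)
    d=c['Rcw']@np.array([p[0],p[1],1]); return c['tcw']+d*(zw-c['tcw'][2])/d[2]
def obs():
    from cell import env
    o=env.get_obs(); print('t',round(o['time_s'],2),np.round(o['tool_pos'],4),np.round(o['tool_rot'],2),'F',np.round(o['force'],1),'w',round(o['grip_width'],4),'q',np.round(o['qpos'],0)); return o
E
python3 - <<'E'
from h import *
o=obs()
for n in ('scene','top'):
    c=cam(n); save(c,n+'0.pkl'); cv2.imwrite(f'pics/{n}0.png',c['frame']); print(n,c['tcw'],c['fx'])
print(o)
E
```

```text
pics
t 0.0 [ 0.1435 -0.6335  0.2912] [ 1.7999e+02  1.1000e-01 -7.7230e+01] F [ 0.1 -0.4 -0.2] w 0.0869 q [78. 18. -4. 83.  1. 79. -3.]
scene [-0.17661582  0.20712356  1.10043486] 536.6197320820596
top [0.36369025 0.14743414 1.28699982] 494.42504356270496
{'time_s': 0.0, 'qpos': array([78.04186651, 18.44043758, -4.01535777, 83.17320279,  1.29462199,
       78.53963755, -3.26073197]), 'joint_velocities': array([ 0.0315736 ,  0.07127059, -0.10110366,  0.08041085,  0.02878094,
        0.12287273,  0.05731431]), 'effort': array([-4.18747168e-04, -4.91282558e+01, -4.04196745e-01, -3.12524307e+01,
       -6.38259505e-02,  4.37610783e-02,  1.57180821e-04]), 'tool_pos': array([ 0.14349911, -0.63354941,  0.29116062]), 'tool_rot': array([ 1.79994724e+02,  1.08060590e-01, -7.72331317e+01]), 'force': array([ 0.11513229, -0.35872465, -0.21758876]), 'wrist_torque': array([ 0.07745608, -0.01940451,  0.01907867]), 'grip_width': 0.08687678603632715}
```

View pics/scene0.png

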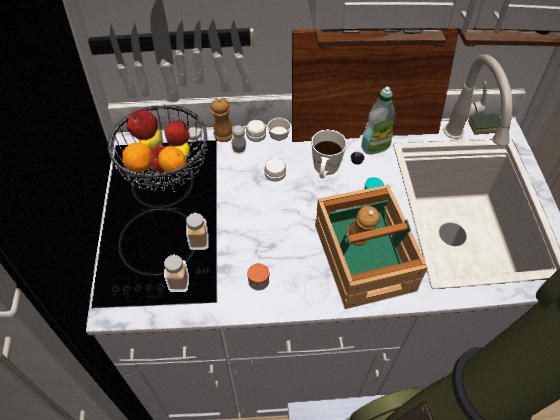

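View pics/top0.png

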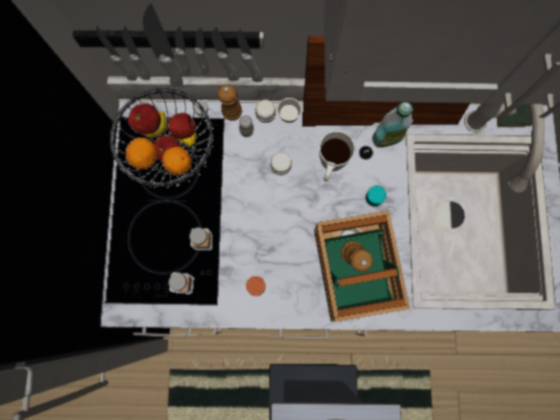

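Run:
```python
from h import *
c=load('top0.pkl');f=c['frame'];P=cloud(c)
a=cv2.resize(f[200:330,300:420],None,fx=4.5,fy=4.5,interpolation=cv2.INTER_CUBIC)
b=cv2.resize(f[110:210,320:400],None,fx=3,fy=3,interpolation=cv2.INTER_CUBIC)
H=max(a.shape[0],b.shape[0]);im=np.zeros((H,a.shape[1]+b.shape[1],3),np.uint8);im[:a.shape[0],:a.shape[1]]=a;im[:b.shape[0],a.shape[1]:]=b
cv2.imwrite('pics/crop1.png',im); print(im.shape)
for n,u,v in [('jar1',201,239),('jar2',180,283),('tin',256,286),('black',366,153),('turq',376,195),('timer',281,163),('mug',336,150),('knob',361,259),('bar',367,278),('white',265,110),('worktop',260,220)]:
    p=P[v-2:v+3,u-2:u+3].reshape(-1,3);print(n,np.round(np.nanmedian(p,0),4))
# crate rim points
m=(P[...,2]>0.10)&(P[...,2]<0.122)&(P[...,0]>0.3)&(np.abs(P[...,1]+0.2)<0.25)
v,u=np.nonzero(m);s=(u>305)&(u<420)&(v>200);pts=P[m][s][:,:2]
print(len(pts),cv2.minAreaRect(pts.astype(np.float32)))
s=(P[...,2]>0.125)&(P[...,2]<0.3);v,u=np.nonzero(s);k=(u>305)&(u<420)&(v>200);q=P[s][k];print('high',np.round(q[q[:,2].argsort()[::-1][:12]],3))
```

```text
(585, 780, 3)
jar1 [0.5432 0.3349 0.1007]
jar2 [0.4367 0.3807 0.1011]
tin [0.4356 0.2016 0.042 ]
black [ 0.7969 -0.0859  0.0146]
turq [ 0.6738 -0.1042  0.042 ]
timer [0.7568 0.1432 0.0412]
mug [ 7.90e-01 -1.00e-04  5.61e-02]
knob [ 0.4914 -0.0399  0.1739]
bar [ 0.4501 -0.055   0.1603]
white [0.9045 0.188  0.0408]
worktop [ 6.120e-01  1.968e-01 -6.000e-04]
2660 ((0.4856027662754059, -0.05418284237384796), (0.24051080644130707, 0.18134461343288422), 10.197347640991211)
high [[ 0.484 -0.046  0.187]
 [ 0.486 -0.045  0.186]
 [ 0.482 -0.047  0.186]
 [ 0.486 -0.047  0.185]
 [ 0.482 -0.042  0.184]
 [ 0.486 -0.043  0.184]
 [ 0.482 -0.045  0.183]
 [ 0.484 -0.043  0.183]
 [ 0.484 -0.045  0.183]
 [ 0.484 -0.041  0.183]
 [ 0.48  -0.04   0.182]
 [ 0.484 -0.05   0.182]]
```

View pics/crop1.png

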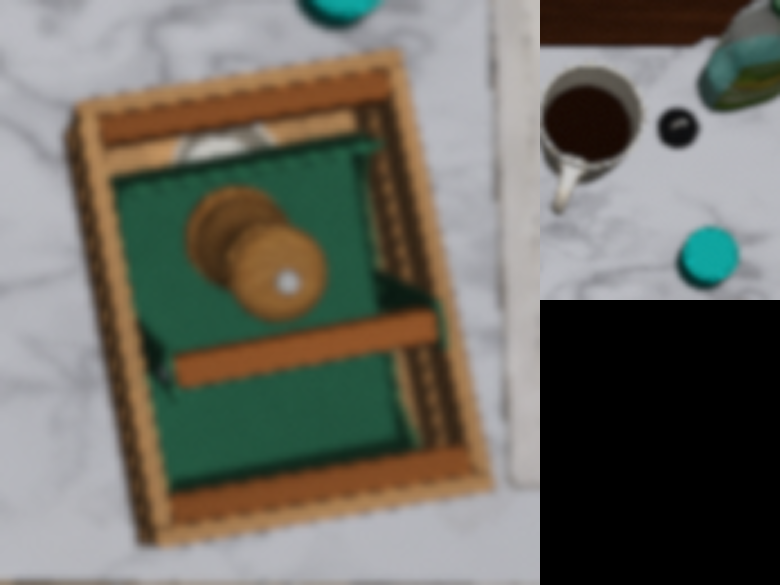

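Scene picture: the caddy's mill is at (369,215); its look-alike is the scenery mill at the back (221,118). The copper tin is at (258,273); its look-alike is turquoise, at (375,185). The jars are at (197,232) and (177,273). The timer is at (275,169), with white pots behind it. The small black disc at (357,157) is only about 36 mm wide and 15 mm high, so I take it to be a sink plug. That would mean tin_b is absent.

Crop: the knob is at (288,283), the bar runs from (175,370) to (440,325), and the dish shows at the raised far end. The crate is yawed about +10°.

```bash
cat >> h.py <<'E'
def go(pos,rpy=None):
    """shift (cm, tool axes) and rotvec (rad) from here to the target TCP pose"""
    o=obs();R=Ro.from_euler('xyz',o['tool_rot'],degrees=True)
    print('d_world_mm',np.round((np.array(pos)-o['tool_pos'])*1e3,1),'shift_cm',np.round(R.inv().apply(np.array(pos)-o['tool_pos'])*100,2),end=' ')
    if rpy is not None:
        T=rpy if isinstance(rpy,Ro) else Ro.from_euler('xyz',rpy,degrees=True); r=(R.inv()*T).as_rotvec(); print('rotvec',np.round(r,3),'shift after turn',np.round(T.inv().apply(np.array(pos)-o['tool_pos'])*100,2),end='')
    print()
E
python3 - <<'E'
from h import *
go([.35,-.45,.40]); go([.47,-.055,.36],[180,0,-79.8])
E
```

```text
t 0.1 [ 0.1435 -0.6336  0.2913] [ 1.7999e+02  1.0000e-01 -7.7230e+01] F [-0.5  1.3 -0.5] w 0.0869 q [78. 18. -4. 83.  1. 79. -3.]
d_world_mm [206.5 183.6 108.7] shift_cm [-13.36 -24.19 -10.85] 
t 0.1 [ 0.1435 -0.6336  0.2913] [ 1.7999e+02  1.0000e-01 -7.7230e+01] F [-0.5  1.3 -0.5] w 0.0869 q [78. 18. -4. 83.  1. 79. -3.]
d_world_mm [326.5 578.6  68.7] shift_cm [-49.22 -44.63  -6.79] rotvec [0.    0.002 0.045] shift after turn [-51.16 -42.38  -6.87]
```

```bash
python3 -m creep '[[-1.7,-3,-1.4,0,0,0,1],[-1.7,-3,-1.4,0,0,0,1],[-1.7,-3,-1.4,0,0,0,1],[-1.7,-3,-1.4,0,0,0,1],[-1.7,-3,-1.4,0,0,0,1],[-1.7,-3,-1.4,0,0,0,1],[-1.7,-3,-1.4,0,0,0,1],[-1.7,-3,-1.4,0,0,0,1]]'
python3 -c "
from h import *
go([.45,-.055,.38],[180,0,-79.8])"
```

```text
time_s: 0.9
tool_pos: [0.3479, -0.4448, 0.3989]
tool_rot: [179.6, 0.8, -78.0]
force: [0.1, -0.2, 0.1]
grip_width: 0.0872
t 0.9 [ 0.3479 -0.4448  0.3989] [179.6    0.84 -78.03] F [ 0.1 -0.2  0.1] w 0.0872 q [ 62.   7. -14.  84.   2.  89. -30.]
d_world_mm [102.1 389.8 -18.9] shift_cm [-35.98 -18.09   2.29] rotvec [0.007 0.014 0.031] shift after turn [-36.55 -16.95   1.89]
```

```bash
python3 -m creep '[[-3.6,-1.8,0.2,0,0,0.01,1],[-3.6,-1.8,0.2,0,0,0.01,1],[-3.6,-1.8,0.2,0,0,0.01,1],[-3.6,-1.8,0.2,0,0,0,1],[-3.6,-1.8,0.2,0,0,0,1],[-3.6,-1.8,0.2,0,0,0,1],[-3.6,-1.8,0.2,0,0,0,1],[-3.6,-1.8,0.2,0,0,0,1],[-3.6,-1.8,0.2,0,0,0,1],[-3.6,-1.6,0.2,0,0,0,1],[0,0,0,0,0,0,1]]'
python3 - <<'E'
from h import *
go([.478,-.045,.25],[180,0,-79.8])
c=cam('wrist');save(c,'w1.pkl');cv2.imwrite('pics/w1.png',c['frame'])
E
```

```text
time_s: 2.0
tool_pos: [0.4607, -0.0354, 0.3803]
tool_rot: [179.6, 0.8, -79.2]
force: [0.2, 1.1, 0.4]
grip_width: 0.0866
t 2.0 [ 0.4607 -0.0354  0.3803] [179.58   0.81 -79.2 ] F [0.2 1.1 0.4] w 0.0866 q [ 42.  -6. -37.  99.  -4.  87. -74.]
d_world_mm [  17.3   -9.6 -130.3] shift_cm [ 1.45 -1.62 13.  ] rotvec [0.007 0.014 0.01 ] shift after turn [ 1.25 -1.54 13.03]
```

View pics/w1.png

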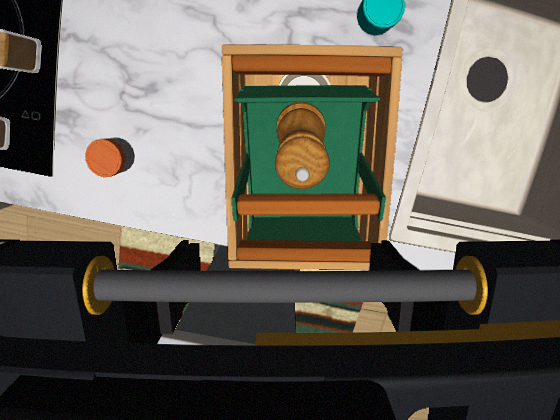

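The wrist view shows the mill's head at (303,160), its knob at (303,174), the bar from (238,204) to (383,204), and the copper tin at (104,157).

Run:
```python
from h import *
c=load('w1.pkl');P=cloud(c)
print('knob',np.round(np.nanmedian(P[172:177,301:306].reshape(-1,3),0),4))
for n,s in [('bar',np.s_[200:209,245:376]),('rim far',np.s_[48:52,235:395]),('lip',np.s_[89:92,245:375]),('barL',np.s_[201:207,242:250]),('barR',np.s_[201:207,370:378]),('lipL',np.s_[88:93,245:255]),('lipR',np.s_[88:93,362:372]),('floor',np.s_[108:150,250:270]),('tin',np.s_[150:165,95:112])]:
    q=P[s].reshape(-1,3);print(n,np.round(np.nanmedian(q,0),4))
a=np.radians(10.2);ex=np.array([np.cos(a),np.sin(a),0]);ey=np.array([-np.sin(a),np.cos(a),0]);C=np.array([.4856,-.0542,0])
# head points
reg=P[135:188,272:335].reshape(-1,3);loc=np.c_[(reg-C)@ex,(reg-C)@ey,reg[:,2]]
h=loc[loc[:,2]>.145]
from scipy.optimize import least_squares
th=.25
def f(p): # head cyl axis tilt th toward -x: residual of distance to axis for side pts
    ax=np.array([-np.sin(p[2]),0,np.cos(p[2])]);d=h-np.array([p[0],p[1],.15]);r=np.linalg.norm(d-np.outer(d@ax,ax),axis=1);return np.maximum(r-.025,0)
print('head bounds local',np.round([np.nanpercentile(h,1,0),np.nanpercentile(h,99,0)],4))
top=loc[loc[:,2]>.178];print('knob loc',np.nanmean(top,0))
fl=P[108:150,248:268].reshape(-1,3);fl=np.c_[(fl-C)@ex,(fl-C)@ey,fl[:,2]];fl=fl[~np.isnan(fl[:,0])];A=np.linalg.lstsq(np.c_[fl[:,:2],np.ones(len(fl))],fl[:,2],rcond=None)[0];print('floor plane',A,'tilt',np.arctan(A[0]))
for k,s in [('bar',np.s_[201:207,245:376]),('lip',np.s_[89:92,245:375])]:
    q=P[s].reshape(-1,3);q=np.c_[(q-C)@ex,(q-C)@ey,q[:,2]];print(k,'loc',np.nanmedian(q,0),np.nanpercentile(q,[5,95],axis=0))
```

```text
knob [ 0.4874 -0.0436  0.1847]
bar [ 0.4571 -0.0572  0.1612]
rim far [ 0.6    -0.0354  0.1117]
lip [ 0.5637 -0.04    0.0824]
barL [0.4463 0.0023 0.1613]
barR [ 0.4691 -0.1158  0.1615]
lipL [0.5517 0.0251 0.0794]
lipR [ 0.5753 -0.1     0.0853]
floor [0.511  0.01   0.0441]
tin [0.4399 0.2042 0.0426]
head bounds local [[-0.0116 -0.0124  0.1474]
 [ 0.0341  0.0339  0.1847]]
knob loc [0.00380524 0.01095919 0.18324082]
floor plane [0.24682583 0.02697736 0.03339729] tilt 0.2419889885290242
bar loc [-0.02793675  0.00203388  0.16144966] [[-0.03070513 -0.05335357  0.15999009]
 [-0.02544891  0.05732548  0.16273084]]
lip loc [0.07939328 0.00028893 0.08244187] [[ 0.07759165 -0.06249277  0.07392607]
 [ 0.08155807  0.06452997  0.09061861]]
```

```bash
cat >> h.py <<'E'
def tilt(yaw,th,jaw='y'):
    """tool pointing down, tilted with a body turned th about its -y (z leaning to -x), jaws along body y or x"""
    B=Ro.from_euler('z',yaw,degrees=True)*Ro.from_euler('y',-th)
    return B*Ro.from_euler('xyz',[180,0,-90 if jaw=='y' else 0],degrees=True)
E
python3 - <<'E'
from h import *
T=tilt(10.3,.25);print(T.as_euler('xyz',degrees=True),T.as_matrix()[:,2])
go([.4605,-.0476,.2885],T)
E
```

```text
[-165.67605512    0.          -79.7       ] [ 0.24341705  0.04423638 -0.96891242]
t 2.05 [ 0.4603 -0.0386  0.3802] [179.53   0.73 -79.41] F [-1.   0.3 -0.3] w 0.087 q [ 42.  -6. -37.  99.  -4.  87. -74.]
d_world_mm [  0.2  -9.  -91.7] shift_cm [1.01 0.07 9.16] rotvec [0.258 0.013 0.003] shift after turn [0.89 2.4  8.85]
```

```bash
python3 -m creep '[[0,0,0,0.09,0.005,0,1],[0,0,0,0.09,0.005,0,1],[0,0,0,0.08,0.003,0,1],[0.3,0.8,2.8,0,0,0,1],[0.3,0.8,2.8,0,0,0,1],[0.3,0.8,2.6,0,0,0,1],[0,0,0,0,0,0,1]]'
python3 - <<'E'
from h import *
go([.480,-.044,.211],tilt(10.3,.25))
E
```

```text
time_s: 2.75
tool_pos: [0.4574, -0.0581, 0.2915]
tool_rot: [-165.1, -0.2, -80.2]
force: [-0.4, 0.3, -1.6]
grip_width: 0.0869
t 2.75 [ 0.4574 -0.0581  0.2915] [-165.07   -0.22  -80.2 ] F [-0.4  0.3 -1.6] w 0.0869 q [ 43. -15. -31. 117. -14.  63. -63.]
d_world_mm [ 22.6  14.1 -80.5] shift_cm [-1.03 -0.31  8.41] rotvec [-0.011 -0.006 -0.008] shift after turn [-0.98 -0.4   8.41]
```

```bash
python3 -m creep '[[-1,-0.3,1,0,0,0,1],[0,0,2,0,0,0,1],[0,0,2,0,0,0,1]]'
python3 - <<'E'
from h import *
go([.480,-.044,.211],tilt(10.3,.25))
E
```

```text
time_s: 3.05
tool_pos: [0.4747, -0.0465, 0.2479]
tool_rot: [-164.6, -0.4, -80.5]
force: [0.9, -0.6, -0.8]
grip_width: 0.0869
t 3.05 [ 0.4747 -0.0465  0.2479] [-164.59   -0.43  -80.46] F [ 0.9 -0.6 -0.8] w 0.0869 q [ 43. -11. -34. 119. -13.  56. -66.]
d_world_mm [  5.3   2.5 -36.9] shift_cm [-0.19  0.43  3.71] rotvec [-0.019 -0.011 -0.011] shift after turn [-0.15  0.36  3.72]
```

```bash
python3 -m creep '[[-0.1,0.2,1.3,-0.01,-0.01,-0.01,1],[0,0.1,1.3,-0.01,0,0,1],[0,0,1.2,0,0,0,1],[0,0,0,0,0,0,0.3],[0,0,0,0,0,0,0.3],[0,0,0,0,0,0,0.3],[0,0,0,0,0,0,0.3],[0,0,0,0,0,0,0.3],[0,0,0,0,0,0,0.3]]' 25
python3 - <<'E'
from h import *
go([.480,-.044,.211],tilt(10.3,.25))
E
```

```text
time_s: 3.95
tool_pos: [0.4842, -0.0431, 0.2108]
tool_rot: [-165.6, -0.0, -79.6]
force: [-0.1, -0.4, -2.1]
grip_width: 0.0472
t 3.95 [ 0.4842 -0.0431  0.2108] [-1.6561e+02 -3.0000e-02 -7.9640e+01] F [-0.1 -0.4 -2.1] w 0.0472 q [ 42.  -6. -36. 120. -10.  52. -68.]
d_world_mm [-4.2 -0.9  0.2] shift_cm [ 0.01  0.41 -0.13] rotvec [-0.001 -0.     0.001] shift after turn [ 0.01  0.41 -0.13]
```

```bash
python3 -m creep '[[0,0,0,0,0,0,0.3],[0,0,-0.5,0,0,0,0.3],[0,0,-1,0,0,0,0.3],[0,-0.2,-1.5,0,0,0,0.3],[0,-0.3,-1.5,0,0,0,0.3],[0,-0.3,-1.5,0,0,0,0.3]]' 30
python3 - <<'E'
from h import *
go([.52,-.0,.36],tilt(10.3,0))
E
```

```text
time_s: 4.55
tool_pos: [0.4738, -0.0441, 0.2716]
tool_rot: [-166.0, 0.1, -79.6]
force: [0.0, -0.8, -2.1]
grip_width: 0.0468
t 4.55 [ 0.4738 -0.0441  0.2716] [-1.6601e+02  1.4000e-01 -7.9610e+01] F [ 0.  -0.8 -2.1] w 0.0468 q [ 43. -11. -34. 116. -12.  60. -66.]
d_world_mm [46.2 44.1 88.4] shift_cm [-3.53 -7.32 -7.28] rotvec [-0.244  0.003  0.001] shift after turn [-3.52 -5.34 -8.84]
```

```bash
python3 -m creep '[[0,-1,-2.5,0,0,0,0.3],[0,-1,-2.5,0,0,0,0.3],[-0.5,-1.5,-1.8,-0.06,0,0,0.3],[-1,-1.5,-1.5,-0.06,0,0,0.3],[-1,-1.5,-0.5,-0.06,0,0,0.3],[-1,-1.5,0,-0.06,0,0,0.3],[0,0,0,0,0,0,0.3]]'
python3 - <<'E'
from h import *
go([.66,.025,.30],tilt(10.3,0)); go([.66,.025,.1735],tilt(10.3,0))
E
```

```text
time_s: 5.25
tool_pos: [0.5252, 0.0004, 0.3832]
tool_rot: [-179.8, -0.2, -80.0]
force: [0.0, -0.3, -1.9]
grip_width: 0.0466
t 5.25 [5.252e-01 4.000e-04 3.832e-01] [-179.83   -0.18  -80.  ] F [ 0.  -0.3 -1.9] w 0.0466 q [ 38.   4. -43.  91.   3.  86. -85.]
d_world_mm [134.8  24.6 -83.2] shift_cm [ -0.1  -13.68   8.36] rotvec [-0.003 -0.003 -0.005] shift after turn [-1.00e-02 -1.37e+01  8.32e+00]
t 5.25 [5.252e-01 4.000e-04 3.832e-01] [-179.83   -0.18  -80.  ] F [ 0.  -0.3 -1.9] w 0.0466 q [ 38.   4. -43.  91.   3.  86. -85.]
d_world_mm [ 134.8   24.6 -209.7] shift_cm [ -0.14 -13.64  21.01] rotvec [-0.003 -0.003 -0.005] shift after turn [-1.000e-02 -1.370e+01  2.097e+01]
```

```bash
python3 -m creep '[[0,-3,0.8,0,0,0,0.3],[0,-3.5,1,0,0,0,0.3],[0,-3.5,1.5,0,0,0,0.3],[0,-3.5,2,0,0,0,0.3],[0,0,3,0,0,0,0.3],[0,0,3,0,0,0,0.3],[0,0,3,0,0,0,0.3],[0,0,2.5,0,0,0,0.3],[0,0,1.2,0,0,0,0.3],[0,0,0,0,0,0,0.3]]'
python3 - <<'E'
from h import *
go([.66,.025,.1735],tilt(10.3,0))
c=cam('top');save(c,'t1.pkl')
P=cloud(c); s=(P[...,0]>.6)&(P[...,0]<.72)&(P[...,1]>-.03)&(P[...,1]<.08)&(P[...,2]>.01);q=P[s];print(len(q),np.round(np.percentile(q,[2,50,98],axis=0),3))
c=cam('scene');cv2.imwrite('pics/s1.png',cv2.resize(c['frame'][110:290,250:450],None,fx=3,fy=3,interpolation=cv2.INTER_CUBIC))
E
```

```text
time_s: 6.25
tool_pos: [0.6629, 0.0146, 0.2015]
tool_rot: [-179.6, -0.6, -80.5]
force: [1.1, -0.7, -1.2]
grip_width: 0.047
t 6.25 [0.6629 0.0146 0.2015] [-179.64   -0.56  -80.52] F [ 1.1 -0.7 -1.2] w 0.047 q [ 27.  28. -41.  87.  20.  72. -98.]
d_world_mm [ -2.9  10.4 -28. ] shift_cm [-1.1   0.14  2.79] rotvec [-0.006 -0.01  -0.014] shift after turn [-1.07  0.1   2.8 ]
4766 [[ 0.603 -0.025  0.072]
 [ 0.642  0.03   0.536]
 [ 0.694  0.073  0.56 ]]
```

View pics/s1.png

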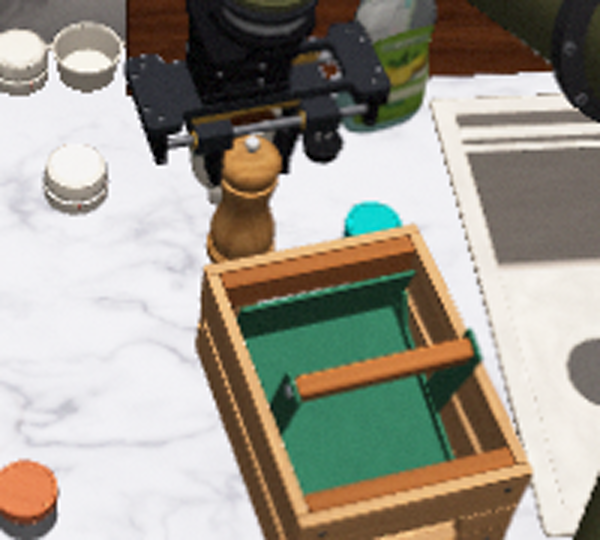

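The mill is held upright (knob at 253,143) behind the crate, and the caddy is still tilted. I'll lower it gently.

```bash
python3 -m creep '[[-0.9,0,0.8,0,-0.01,-0.01,0.3],[0,0,0.8,0,0,0,0.3],[0,0,0.4,0,0,0,0.3],[0,0,0.3,0,0,0,0.3],[0,0,0,0,0,0,0.3]]'; python3 -m creep '[[0,0,0.2,0,0,0,0.3],[0,0,0.2,0,0,0,0.3]]'; python3 -m creep '[[0,0,0.2,0,0,0,0.3]]'
```

```text
time_s: 6.85
tool_pos: [0.6652, 0.0255, 0.1843]
tool_rot: [-179.0, -0.1, -79.9]
force: [0.1, -0.4, -2.5]
grip_width: 0.0469
time_s: 7.05
tool_pos: [0.6656, 0.0255, 0.1805]
tool_rot: [-178.9, -0.1, -79.9]
force: [-0.2, 0.1, -1.2]
grip_width: 0.0467
time_s: 7.15
tool_pos: [0.6657, 0.0255, 0.1785]
tool_rot: [-178.9, -0.1, -79.9]
force: [-0.4, 0.2, -1.4]
grip_width: 0.0469
```

```bash
python3 -m creep '[[0,0,0.2,-0.01,0,0,0.3],[0,0,0.2,-0.01,0,0,0.3]]'; python3 -m creep '[[0,0,0.15,0,0,0,0.3]]';python3 -m creep '[[0,0,0.15,0,0,0,0.3]]';python3 -m creep '[[0,0,0.15,0,0,0,0.3]]'
```

```text
time_s: 7.35
tool_pos: [0.6656, 0.0251, 0.1743]
tool_rot: [179.9, -0.1, -79.9]
force: [0.2, -0.7, -2.2]
grip_width: 0.0466
time_s: 7.45
tool_pos: [0.6658, 0.0252, 0.1724]
tool_rot: [179.9, -0.1, -79.9]
force: [0.6, 0.4, -2.5]
grip_width: 0.0467
time_s: 7.55
tool_pos: [0.6659, 0.0253, 0.1707]
tool_rot: [179.8, -0.1, -79.9]
force: [-0.4, 0.1, -1.2]
grip_width: 0.0468
time_s: 7.65
tool_pos: [0.6666, 0.0255, 0.1702]
tool_rot: [180.0, -0.1, -79.9]
force: [-0.0, -0.2, 7.1]
grip_width: 0.0466
```

```bash
python3 -m creep '[[0,0,0,0,0,0,0.6],[0,0,0,0,0,0,0.75],[0,0,0,0,0,0,0.9],[0,0,0,0,0,0,1],[0,0,-1,0,0,0,1],[0,0,-2.5,0,0,0,1],[0,0,-3,0,0,0,1],[0,0,-3.5,0,0,0,1],[0,0,-3.5,0,0,0,1],[0,0,-3.5,0,0,0,1],[0,0,0,0,0,0,1]]'
python3 - <<'E'
from h import *
T=tilt(10.6,.25,'x');print(T.as_matrix())
go([.50,.0,.38],tilt(10.6,.0,'x'))
c=cam('top');save(c,'t2.pkl');P=cloud(c); s=(P[...,0]>.6)&(P[...,0]<.76)&(P[...,1]>-.04)&(P[...,1]<.1)&(P[...,2]>.11)&(P[...,2]<.16);q=P[s];print(len(q),np.round(np.percentile(q,[2,50,98],axis=0),3) if len(q) else '')
E
```

```text
time_s: 8.75
tool_pos: [0.6659, 0.0261, 0.3505]
tool_rot: [-180.0, -0.0, -79.9]
force: [0.3, 0.2, 0.4]
grip_width: 0.087
[[ 9.52378270e-01  1.83951351e-01  2.43182097e-01]
 [ 1.78232749e-01 -9.82935349e-01  4.55102925e-02]
 [ 2.47403959e-01  1.17961196e-16 -9.68912422e-01]]
t 8.75 [0.6659 0.0261 0.3505] [-1.7999e+02 -4.0000e-02 -7.9860e+01] F [0.3 0.2 0.4] w 0.087 q [ 26.  25. -43.  74.  17.  88. -95.]
d_world_mm [-165.9  -26.1   29.5] shift_cm [-0.35 16.79 -2.95] rotvec [ 0.000e+00 -1.000e-03 -1.579e+00] shift after turn [-16.79  -0.49  -2.95]
330 [[0.638 0.002 0.114]
 [0.658 0.026 0.128]
 [0.682 0.047 0.145]]
```

```bash
python3 -m creep '[[0,2,0,0,0,-0.14,1],[0,2,0,0,0,-0.14,1],[-0.5,2,0,0,0,-0.14,1],[-1,2,0,0,0,-0.14,1],[-1.2,1.8,0,0,0,-0.14,1],[-1.5,1.5,0,0,0,-0.14,1],[-1.7,1.3,0,0,0,-0.14,1],[-1.8,1,0,0,0,-0.14,1],[-2,0.5,0,0,0,-0.14,1],[-2,0.3,0,0,0,-0.14,1],[-2,0,0,0,0,-0.14,1],[0,0,0,0,0,0,1]]'
python3 - <<'E'
from h import *
go([.458,-.058,.26],tilt(10.6,.0,'x'))
E
```

```text
time_s: 10.0
tool_pos: [0.4256, -0.0084, 0.3391]
tool_rot: [-179.8, 1.2, 11.9]
force: [0.4, 0.4, -0.0]
grip_width: 0.0872
t 10.0 [ 0.4256 -0.0084  0.3391] [-179.77    1.17   11.93] F [ 0.4  0.4 -0. ] w 0.0872 q [ 54. -12. -48. 106.  -9.  83.  19.]
d_world_mm [ 32.4 -49.6 -79.1] shift_cm [2.31 5.55 7.85] rotvec [-0.004  0.02   0.023] shift after turn [2.27 5.47 7.91]
```

```bash
python3 -m creep '[[1,2,1.5,0,0.01,0.01,1],[0.6,2,2,0,0.01,0.01,1],[0.5,1.5,2.3,0,0,0,1],[0.2,0,2,0,0,0,1],[0,0,0,0,0,0,1]]'
python3 - <<'E'
from h import *
go([.4478,-.0589,.201],tilt(10.6,.25,'x'))
E
```

```text
time_s: 10.5
tool_pos: [0.4608, -0.0589, 0.2572]
tool_rot: [-179.9, -0.1, 10.0]
force: [-1.0, 0.2, 0.9]
grip_width: 0.0867
t 10.5 [ 0.4608 -0.0589  0.2572] [-1.7993e+02 -1.3000e-01  1.0040e+01] F [-1.   0.2  0.9] w 0.0867 q [ 55.  -2. -49. 110.  -2.  72.  16.]
d_world_mm [-13.    0.  -56.2] shift_cm [-1.29 -0.22  5.62] rotvec [-0.     0.248 -0.01 ] shift after turn [-2.62 -0.24  5.13]
```

```bash
python3 -m creep '[[-0.7,-0.1,0.5,0,0.083,0,1],[-0.7,-0.1,0.5,0,0.083,0,1],[-0.7,0,0.5,0,0.083,0,1],[0,0,0,0,0,0,1]]'
python3 - <<'E'
from h import *
go([.4478,-.0589,.201],tilt(10.6,.25,'x'))
E
```

```text
time_s: 10.9
tool_pos: [0.4425, -0.0585, 0.2403]
tool_rot: [-179.5, -14.9, 9.8]
force: [0.1, -0.2, -0.4]
grip_width: 0.0869
t 10.9 [ 0.4425 -0.0585  0.2403] [-179.51  -14.89    9.76] F [ 0.1 -0.2 -0.4] w 0.0869 q [ 55. -16. -40. 122. -20.  58.  33.]
d_world_mm [  5.3  -0.4 -39.3] shift_cm [-0.51  0.16  3.92] rotvec [-0.005 -0.01  -0.014] shift after turn [-0.48  0.13  3.93]
```

```bash
python3 -m creep '[[-0.1,0.1,1,0,-0.005,-0.005,1],[-0.2,0,1.2,0,0,-0.005,1],[-0.1,0,1,0,0,0,1],[0,0,0.5,0,0,0,1],[0,0,0,0,0,0,1]]'
python3 - <<'E'
from h import *
go([.4478,-.0589,.201],tilt(10.6,.25,'x'))
c=cam('wrist');save(c,'w2.pkl');P=cloud(c)
a=np.radians(10.2);ex=np.array([np.cos(a),np.sin(a),0]);ey=np.array([-np.sin(a),np.cos(a),0]);C=np.array([.4856,-.0542,0])
L=np.stack([(P-C)@ex,(P-C)@ey,P[...,2]],-1)
s=(L[...,2]>.15)&(L[...,2]<.175)&(np.abs(L[...,0])<.08)&(np.abs(L[...,1])<.065);q=L[s];print(len(q),np.round(np.percentile(q,[2,50,98],axis=0),4) if len(q) else '')
cv2.imwrite('pics/w2.png',c['frame'])
E
```

```text
time_s: 11.4
tool_pos: [0.4534, -0.0561, 0.2047]
tool_rot: [-179.7, -14.6, 10.6]
force: [0.2, -0.4, 1.0]
grip_width: 0.0872
t 11.4 [ 0.4534 -0.0561  0.2047] [-179.69  -14.59   10.59] F [ 0.2 -0.4  1. ] w 0.0872 q [ 55. -11. -44. 123. -17.  53.  31.]
d_world_mm [-5.6 -2.8 -3.7] shift_cm [-0.67  0.18  0.21] rotvec [-0.005 -0.005 -0.   ] shift after turn [-0.67  0.18  0.21]
8006 [[-0.0723 -0.0206  0.1521]
 [-0.0341  0.0234  0.1608]
 [ 0.0302  0.0636  0.1738]]
```

View pics/w2.png

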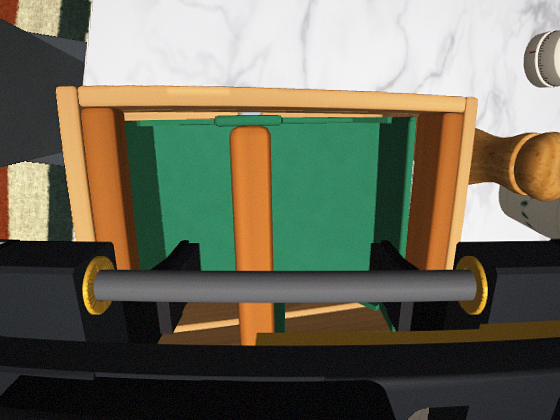

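Run:
```python
from h import *
c=load('w2.pkl');P=cloud(c)
o=obs();R=Ro.from_euler('xyz',o['tool_rot'],degrees=True)
for r in (160,200,240,262):
    for n,sl in (('bar',slice(246,260)),):
        p=np.nanmedian(P[r-2:r+3,sl].reshape(-1,3),0);print(r,np.round(p,4),'tool mm',np.round(R.inv().apply(p-o['tool_pos'])*1e3,1))
    row=P[r,215:300];t=R.inv().apply(row-o['tool_pos']);k=t[:,2]<60;print(' bar x range',t[k,0].min()*1e3,t[k,0].max()*1e3, 'z',np.median(t[k,2]))
```

```text
t 11.45 [ 0.4534 -0.0562  0.2051] [-179.71  -14.61   10.58] F [ 0.9 -0.1 -0. ] w 0.0871 q [ 55. -11. -44. 123. -17.  53.  31.]
160 [ 0.4427 -0.0026  0.1612] tool mm [-11.8 -54.5  42.5]
 bar x range -53.235452446388734 11.919472149412499 z 0.17231937693604188
200 [ 0.4454 -0.0185  0.161 ] tool mm [-12.  -38.4  42.6]
 bar x range -54.78754242524684 12.230890967273503 z 0.1720590220068519
240 [ 0.4481 -0.0353  0.161 ] tool mm [-12.5 -21.3  42.4]
 bar x range -56.24533623731244 12.623206385006014 z 0.17240346756337374
262 [ 0.4498 -0.0451  0.1609] tool mm [-12.7 -11.4  42.4]
 bar x range -57.787823727851936 12.791040522220113 z 0.17246554440621156
```

```bash
python3 -m creep '[[-0.6,0.1,0,0,0,0.02,1],[-0.6,0.1,0,0,0,0,1],[-0.1,0,0.1,0,0,0,1],[0,0,0,0,0,0,1]]'
python3 - <<'E'
from h import *
o=obs();R=Ro.from_euler('xyz',o['tool_rot'],degrees=True)
c=cam('wrist');P=cloud(c)
L=R.inv().apply((P-o['tool_pos']).reshape(-1,3)).reshape(P.shape)
s=(np.abs(L[...,2]-.0424)<.004)&(np.abs(L[...,0])<.03)&(L[...,1]<-.01)&(L[...,1]>-.055)
q=L[s];A=np.polyfit(q[:,1],q[:,0],1);print(len(q),np.percentile(q[:,0],[2,98])*1e3,A, 'top z',np.median(q[:,2]))
E
```

```text
time_s: 11.85
tool_pos: [0.4411, -0.0609, 0.2013]
tool_rot: [-179.4, -14.6, 9.3]
force: [0.1, 0.2, -0.1]
grip_width: 0.087
t 11.85 [ 0.4411 -0.0609  0.2013] [-179.4   -14.64    9.26] F [ 0.1  0.2 -0.1] w 0.087 q [ 55. -13. -42. 125. -19.  53.  32.]
4028 [-7.94174861  7.42465081] [0.03293677 0.00084321] top z 0.04245028406097916
```

```bash
python3 -m creep '[[0,0,0,0,0,-0.01,0.6],[0,0,0,0,0,0,0.3],[0,0,0,0,0,0,0],[0,0,0,0,0,0,0],[0,0,0,0,0,0,0],[0,0,0,0,0,0,0],[0,0,0,0,0,0,0]]' 55; python3 -m creep '[[0,0,0,0,0,0,0],[0,0,0,0,0,0,0]]'
```

```text
time_s: 12.6
tool_pos: [0.4417, -0.0608, 0.202]
tool_rot: [-179.6, -14.7, 9.9]
force: [0.4, 0.1, -0.0]
grip_width: 0.0389
time_s: 12.8
tool_pos: [0.4417, -0.0608, 0.202]
tool_rot: [-179.6, -14.7, 9.9]
force: [-1.4, 0.5, 0.2]
grip_width: 0.0234
```

```bash
python3 -m creep '[[0,0,0,0,0,0,0],[0,0,0,0,0,0,0],[0,0,0,0,0,0,0]]'
python3 - <<'E'
from h import *
o=obs();R=Ro.from_euler('xyz',o['tool_rot'],degrees=True)
bar=R.apply([0,0,.0524])+o['tool_pos'];az=R.apply([0,0,-1]);og=bar-.125*az
a=np.radians(10.2);ex=np.array([np.cos(a),np.sin(a),0]);ey=np.array([-np.sin(a),np.cos(a),0]);C=np.array([.4856,-.0542,0])
f=lambda p:np.round([(p-C)@ex,(p-C)@ey,p[2]],4)
print('bar',f(bar),'origin',f(og),'axis tilt',np.arcsin(-az@ex))
E
```

```text
time_s: 13.1
tool_pos: [0.4414, -0.0607, 0.2018]
tool_rot: [-179.6, -14.7, 10.0]
force: [0.8, 0.4, 0.4]
grip_width: 0.016
t 13.1 [ 0.4414 -0.0607  0.2018] [-179.6   -14.65    9.97] F [0.8 0.4 0.4] w 0.016 q [ 55. -13. -42. 125. -19.  53.  33.]
bar [-0.0314  0.0017  0.1511] origin [0.0002 0.0025 0.0302] axis tilt 0.2557621184268823
```

```bash
cat >> h.py <<'E'
def cad():
    o=obs();R=Ro.from_euler('xyz',o['tool_rot'],degrees=True)
    bar=R.apply([0,0,.0524])+o['tool_pos'];az=R.apply([0,0,-1]);og=bar-.125*az
    a=np.radians(10.2);ex=np.array([np.cos(a),np.sin(a),0]);ey=np.array([-np.sin(a),np.cos(a),0]);C=np.array([.4856,-.0542,0])
    f=lambda p:np.array([(p-C)@ex,(p-C)@ey,p[2]]);g=f(og);th=np.arcsin(-az@ex);s,c=np.sin(th),np.cos(th)
    print('caddy crate-frame',np.round(g*1e3,1),'th',round(th,3),'-x top corner',np.round([g[0]-.09*c-.07*s,g[2]-.09*s+.07*c],4),'+x top',np.round([g[0]+.09*c-.07*s,g[2]+.09*s+.07*c],4),'+x bot x',round(g[0]+.09*c,4))
E
python3 -m creep '[[0.3,0,0,0,0,0,0],[0.3,0,0,0,0,0,0],[0.3,0,0,0,0,0,0],[0.2,0,0,0,0,0,0],[0,0,0,0,0,0,0]]';python3 -c "
from h import *
cad()"
```

```text
time_s: 13.6
tool_pos: [0.4481, -0.0603, 0.2033]
tool_rot: [-179.5, -13.9, 9.9]
force: [-3.2, 0.2, 2.0]
grip_width: 0.0154
t 13.6 [ 0.4481 -0.0603  0.2033] [-179.51  -13.91    9.91] F [-3.2  0.2  2. ] w 0.0154 q [ 55. -12. -43. 124. -17.  53.  31.]
caddy crate-frame [ 4.7  2.  31.1] th 0.243 -x top corner [-0.0995  0.0774] +x top [0.0752 0.1207] +x bot x 0.092
```

```bash
python3 -m creep '[[0.4,0,0,0,0,0,0],[0.4,0,0,0,0,0,0],[0,0,0,0,0,0,0]]';python3 -c "
from h import *
cad()"; python3 -m creep '[[0.5,0,-0.1,0,-0.03,0,0],[0.5,0,-0.1,0,-0.03,0,0],[0,0,0,0,0,0,0]]';python3 -c "
from h import *
cad()"
```

```text
time_s: 13.9
tool_pos: [0.4542, -0.0598, 0.2051]
tool_rot: [-179.5, -13.6, 9.9]
force: [-1.0, -0.1, 0.5]
grip_width: 0.0155
t 13.9 [ 0.4542 -0.0598  0.2051] [-179.47  -13.56    9.86] F [-1.  -0.1  0.5] w 0.0155 q [ 56. -10. -44. 123. -16.  53.  30.]
caddy crate-frame [ 9.7  1.4 32.6] th 0.237 -x top corner [-0.0942  0.0796] +x top [0.0808 0.1218] +x bot x 0.0972
time_s: 14.2
tool_pos: [0.4643, -0.0582, 0.2095]
tool_rot: [-179.5, -10.2, 9.8]
force: [-1.3, -0.1, 1.3]
grip_width: 0.0155
t 14.2 [ 0.4643 -0.0582  0.2095] [-179.49  -10.15    9.84] F [-1.3 -0.1  1.3] w 0.0155 q [ 56.  -7. -47. 119. -10.  57.  24.]
caddy crate-frame [ 9.6  1.2 34.9] th 0.177 -x top corner [-0.0913  0.0879] +x top [0.0859 0.1197] +x bot x 0.0982
```

```bash
python3 -m creep '[[0.4,0,-0.3,0,-0.03,0,0],[0.35,0,-0.3,0,-0.03,0,0],[0,0,0,0,0,0,0]]';python3 -c "
from h import *
cad()"; python3 -m creep '[[0.4,0,-0.3,0,-0.03,0,0],[0.3,0,-0.2,0,-0.03,0,0],[0,0,0,0,0,0,0]]';python3 -c "
from h import *
cad()"
```

```text
time_s: 14.5
tool_pos: [0.4693, -0.0563, 0.2141]
tool_rot: [-179.3, -6.6, 9.9]
force: [0.3, 0.4, -5.6]
grip_width: 0.0153
t 14.5 [ 0.4693 -0.0563  0.2141] [-179.3    -6.6     9.87] F [ 0.3  0.4 -5.6] w 0.0153 q [ 56.  -3. -49. 116.  -6.  60.  20.]
caddy crate-frame [ 4.   2.8 37.9] th 0.115 -x top corner [-0.0935  0.0971] +x top [0.0853 0.1178] +x bot x 0.0934
time_s: 14.8
tool_pos: [0.4754, -0.0544, 0.2175]
tool_rot: [-179.1, -3.3, 9.9]
force: [1.4, -1.3, -5.0]
grip_width: 0.0154
t 14.8 [ 0.4754 -0.0544  0.2175] [-179.14   -3.34    9.89] F [ 1.4 -1.3 -5. ] w 0.0154 q [ 55.   0. -50. 113.  -1.  64.  15.]
caddy crate-frame [ 0.2  4.2 40.4] th 0.058 -x top corner [-0.0937  0.105 ] +x top [0.086  0.1155] +x bot x 0.0901
```

```bash
python3 -m creep '[[0.2,0.1,0,0,0,0,0],[0.5,0.1,-0.2,-0.005,-0.029,0,0],[0.5,0.1,-0.2,-0.005,-0.026,0,0],[0,0,0,0,0,0,0],[0,0,0,0,0,0,0]]';python3 -c "
from h import *
cad()
c=cam('scene');cv2.imwrite('pics/s2.png',cv2.resize(c['frame'][150:310,290:450],None,fx=3.5,fy=3.5,interpolation=cv2.INTER_CUBIC))"
```

```text
time_s: 15.3
tool_pos: [0.4845, -0.0557, 0.2192]
tool_rot: [-179.6, -0.1, 9.9]
force: [-1.2, 0.3, -0.4]
grip_width: 0.0151
t 15.3 [ 0.4845 -0.0557  0.2192] [-1.7962e+02 -6.0000e-02  9.8900e+00] F [-1.2  0.3 -0.4] w 0.0151 q [ 53.   5. -51. 110.   4.  67.  11.]
caddy crate-frame [-1.2 -0.1 41.8] th 0.001 -x top corner [-0.0912  0.1117] +x top [0.0888 0.1119] +x bot x 0.0888
```

View pics/s2.png

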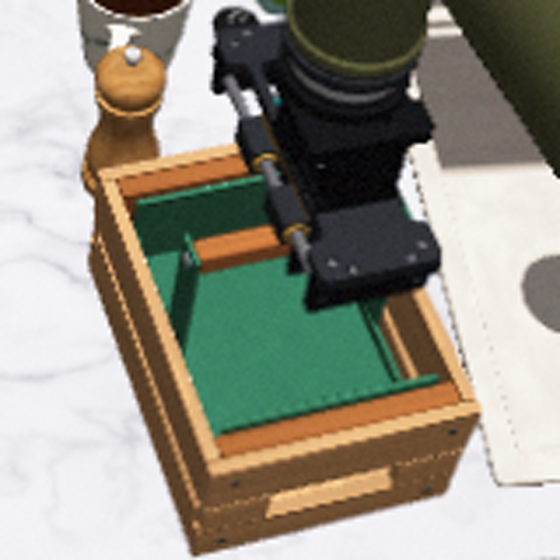

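The caddy is level in the crate: its far end board (200,200) and near one (330,400) both stand inside the cleats. Next I lift it.

```bash
python3 -m creep '[[0.05,0,-0.5,0,0,0,0],[0,0,-0.8,0,0,0,0],[0,0,-0.8,0,0,0,0],[0,0,-0.8,0,0,0,0],[0,0,0,0,0,0,0]]';python3 -c "
from h import *
cad()"
```

```text
time_s: 15.85
tool_pos: [0.4832, -0.0561, 0.2502]
tool_rot: [-179.7, -0.0, 9.8]
force: [0.4, -0.4, -4.5]
grip_width: 0.0152
t 15.85 [ 0.4832 -0.0561  0.2502] [-1.7967e+02 -2.0000e-02  9.8200e+00] F [ 0.4 -0.4 -4.5] w 0.0152 q [ 54.   3. -51. 107.   2.  71.  12.]
caddy crate-frame [-2.6 -0.5 72.8] th 0.0 -x top corner [-0.0926  0.1428] +x top [0.0874 0.1429] +x bot x 0.0874
```

```bash
python3 -m creep '[[0.2,0,-1.2,0,0,0,0],[0,0,-1.5,0,0,0,0],[0.1,0,-1.5,0,0,0,0],[0.1,0,-2,0,0,0,0],[0.1,0,-2,0,0,0,0],[0,0,-1.5,0,0,0,0],[0,0,0,0,0,0,0]]';python3 -c "
from h import *
cad()
go([.585,.175,.35],tilt(0,0,'x'))
c=cam('top');P=cloud(c)
m=(P[...,2]>0.10)&(P[...,2]<0.122)&(P[...,0]>0.3)
v,u=np.nonzero(m);s=(u>305)&(u<420)&(v>200);print(cv2.minAreaRect(P[m][s][:,:2].astype(np.float32)))"
```

```text
time_s: 16.55
tool_pos: [0.4884, -0.0549, 0.3545]
tool_rot: [-179.7, -0.0, 9.9]
force: [0.6, -0.7, -4.1]
grip_width: 0.0159
t 16.55 [ 0.4884 -0.0549  0.3545] [-1.7967e+02 -1.0000e-02  9.9200e+00] F [ 0.6 -0.7 -4.1] w 0.0159 q [ 55.  -1. -50.  98.  -1.  83.  15.]
caddy crate-frame [  2.7  -0.2 177.1] th 0.0 -x top corner [-0.0873  0.2471] +x top [0.0927 0.2471] +x bot x 0.0927
t 16.55 [ 0.4884 -0.0549  0.3545] [-1.7967e+02 -1.0000e-02  9.9200e+00] F [ 0.6 -0.7 -4.1] w 0.0159 q [ 55.  -1. -50.  98.  -1.  83.  15.]
d_world_mm [ 96.6 229.9  -4.5] shift_cm [ 13.48 -20.98   0.57] rotvec [-0.006  0.     0.173] shift after turn [  9.66 -22.99   0.45]
((0.5078874826431274, -0.03958456218242645), (0.28962358832359314, 0.16046515107154846), 10.362003326416016)
```

```bash
python3 -m creep '[[0.8,-2.5,0,0,0,0.02,0],[1,-3,0,0,0,0.02,0],[1.2,-3,0,0,0,0.02,0],[1.3,-3,0,0,0,0.02,0],[1.4,-3,0,0,0,0.02,0],[1.5,-3,0,0,0,0.02,0],[1.5,-2.5,0,0,0,0.02,0],[1.5,-2,0,0,0,0.02,0],[0,0,0,0,0,0,0]]';python3 -c "
from h import *
go([.585,.175,.20],tilt(0,0,'x'))
"
```

```text
time_s: 17.5
tool_pos: [0.5665, 0.1767, 0.3434]
tool_rot: [-179.8, 1.0, -0.1]
force: [-0.6, -0.7, -5.1]
grip_width: 0.0157
t 17.5 [0.5665 0.1767 0.3434] [-1.7975e+02  1.0000e+00 -1.0000e-01] F [-0.6 -0.7 -5.1] w 0.0157 q [ 27.  20. -59.  85.  16.  86. -32.]
d_world_mm [  18.5   -1.7 -143.4] shift_cm [ 2.1   0.23 14.31] rotvec [-0.004  0.018 -0.002] shift after turn [ 1.85  0.17 14.34]
```

```bash
python3 -m creep '[[1,0.1,2,0,0.009,0,0],[1,0.1,3,0,0.009,0,0],[0,0,3,0,0,0,0],[0,0,3,0,0,0,0],[0,0,2.5,0,0,0,0],[0,0,1,0,0,0,0],[0,0,0,0,0,0,0]]';python3 -c "
from h import *
go([.585,.175,.177],tilt(0,0,'x'))
"
```

```text
time_s: 18.2
tool_pos: [0.5834, 0.1714, 0.1859]
tool_rot: [-180.0, 0.6, -0.1]
force: [0.8, -0.5, -4.6]
grip_width: 0.0155
t 18.2 [0.5834 0.1714 0.1859] [-1.7996e+02  6.3000e-01 -8.0000e-02] F [ 0.8 -0.5 -4.6] w 0.0155 q [ 24.  28. -55.  95.  23.  71. -36.]
d_world_mm [ 1.6  3.6 -8.9] shift_cm [ 0.17 -0.36  0.89] rotvec [-0.001  0.011 -0.001] shift after turn [ 0.16 -0.36  0.89]
```

```bash
python3 -m creep '[[0,0,0.3,0,0.01,0,0],[0,0,0.3,0,0,0,0]]'; python3 -m creep '[[0,0,0.15,0,0,0,0]]'; python3 -m creep '[[0,0,0.15,0,0,0,0]]';python3 -m creep '[[0,0,0.1,0,0,0,0]]'
```

```text
time_s: 18.4
tool_pos: [0.5843, 0.1712, 0.1813]
tool_rot: [-179.9, -0.1, -0.1]
force: [-0.0, -0.6, -5.2]
grip_width: 0.0157
time_s: 18.5
tool_pos: [0.5848, 0.1712, 0.1807]
tool_rot: [-179.9, -0.2, -0.1]
force: [-0.3, -0.5, -4.8]
grip_width: 0.0155
time_s: 18.6
tool_pos: [0.5853, 0.1715, 0.1801]
tool_rot: [-179.9, -0.3, -0.1]
force: [0.2, 0.0, -5.1]
grip_width: 0.0157
time_s: 18.7
tool_pos: [0.5856, 0.1716, 0.1797]
tool_rot: [-179.9, -0.4, -0.1]
force: [-0.6, -0.4, -5.5]
grip_width: 0.0155
```

```bash
python3 -m creep '[[0,0,0.3,0,-0.005,0,0]]'; python3 -m creep '[[0,0,0.3,0,0,0,0]]';python3 -m creep '[[0,0,0.3,0,0,0,0]]'
```

```text
time_s: 18.8
tool_pos: [0.586, 0.1719, 0.1774]
tool_rot: [-179.9, -0.1, -0.1]
force: [-0.3, -0.1, -4.5]
grip_width: 0.0154
time_s: 18.9
tool_pos: [0.586, 0.172, 0.177]
tool_rot: [-180.0, -0.1, -0.2]
force: [-11.1, -5.4, 23.1]
grip_width: 0.0154
time_s: 19.0
tool_pos: [0.586, 0.172, 0.177]
tool_rot: [179.9, -0.1, -0.2]
force: [-7.9, -4.4, 16.3]
grip_width: 0.0152
```

Contact. I release and back off, then look.

```bash
python3 -m creep '[[0,0,-0.1,0,0,0,0],[0,0,0,0,0,0,0.3],[0,0,0,0,0,0,0.5],[0,0,0,0,0,0,0.7],[0,0,0,0,0,0,0.8],[0,0,0,0,0,0,0.8],[0,0,0,0,0,0,0.8],[0,0,-1.5,0,0,0,0.8],[0,0,-3,0,0,0,0.8],[0,0,-3.5,0,0,0,0.8],[0,0,-3.5,0,0,0,0.8],[0,0,-3.5,0,0,0,1],[0,0,-3.5,0,0,0,1],[0,0,0,0,0,0,1]]'
python3 - <<'E'
from h import *
go([.436,.203,.20],tilt(0,0))
c=cam('wrist');save(c,'w3.pkl');cv2.imwrite('pics/w3.png',c['frame'])
c=cam('top');save(c,'t3.pkl');cv2.imwrite('pics/t3.png',c['frame'])
E
```

```text
time_s: 20.4
tool_pos: [0.5856, 0.1742, 0.3786]
tool_rot: [-179.9, -0.5, -0.0]
force: [0.7, 1.5, -0.4]
grip_width: 0.0838
t 20.4 [0.5856 0.1742 0.3786] [-1.7987e+02 -5.4000e-01 -4.0000e-02] F [ 0.7  1.5 -0.4] w 0.0838 q [ 26.  20. -59.  80.  18.  89. -32.]
d_world_mm [-149.6   28.8 -178.6] shift_cm [-15.13  -2.83  17.72] rotvec [-0.009 -0.006  1.57 ] shift after turn [-2.88 14.96 17.86]
```

View pics/w3.png

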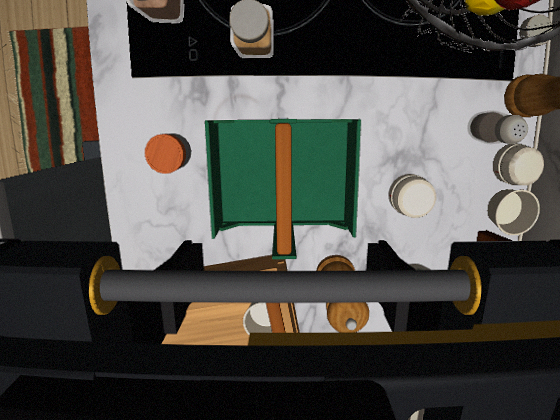

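View pics/t3.png

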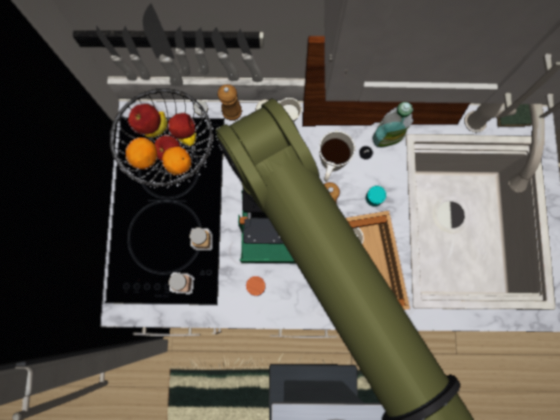

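The wrist view shows the caddy standing square, with the bar at column 284, the tin at (165,153), a jar at (250,27), and no tin_b. The top view shows the tin unmoved at (256,286) and the jars at (201,238) and (180,283).

Run:
```python
from h import *
c=load('w3.pkl');P=cloud(c)
def rg(s,z0,z1):
    q=P[s].reshape(-1,3);q=q[(q[:,2]>z0)&(q[:,2]<z1)];return q
q=rg(np.s_[110:260,265:305],.125,.145);print('bar',np.round(np.percentile(q,[1,50,99],axis=0),4),cv2.minAreaRect(q[:,:2].astype(np.float32)))
q=rg(np.s_[110:240,200:225],.06,.08);print('endL',np.round(np.percentile(q,[2,50,98],axis=0),4))
q=rg(np.s_[110:240,340:365],.06,.08);print('endR',np.round(np.percentile(q,[2,50,98],axis=0),4))
q=rg(np.s_[130:180,140:192],.037,.05);print('tin',np.round(np.percentile(q,[1,50,99],axis=0),4))
print('floor',np.round(np.nanmedian(P[150:200,235:265].reshape(-1,3),0),4))
for n in('t3.pkl',):
    P=cloud(load(n))
    for nm,s in (('jar1',np.s_[225:252,188:214]),('jar2',np.s_[270:297,166:195])):
        q=rg(s,.09,.12);print(nm,'cap',np.round(np.percentile(q,[2,50,98],axis=0),4))
    q=rg(np.s_[270:300,240:272],.035,.06);print('tin',np.round(np.percentile(q,[2,50,98],axis=0),4))
    f=load(n)['frame'];cv2.imwrite('pics/j.png',cv2.resize(f[215:305,155:225],None,fx=6,fy=6,interpolation=cv2.INTER_CUBIC))
```

```text
bar [[0.5771 0.1036 0.1291]
 [0.5876 0.1788 0.1344]
 [0.5981 0.2451 0.1365]] ((0.5877198576927185, 0.17441311478614807), (0.025510268285870552, 0.14338383078575134), 0.3584297001361847)
endL [[0.4978 0.1055 0.0604]
 [0.5009 0.1774 0.0699]
 [0.5026 0.2426 0.072 ]]
endR [[0.6724 0.1071 0.0609]
 [0.6745 0.1781 0.07  ]
 [0.6778 0.2433 0.0721]]
tin [[0.4152 0.1815 0.0387]
 [0.4395 0.2049 0.0427]
 [0.4622 0.2285 0.045 ]]
floor [0.542  0.1717 0.0036]
jar1 cap [[0.5338 0.3255 0.0935]
 [0.551  0.3427 0.1001]
 [0.5683 0.3606 0.105 ]]
jar2 cap [[0.4222 0.3694 0.0941]
 [0.439  0.3873 0.1003]
 [0.4579 0.4059 0.1057]]
tin [[0.4156 0.1815 0.037 ]
 [0.4359 0.2037 0.0418]
 [0.4582 0.226  0.047 ]]
```

View pics/j.png

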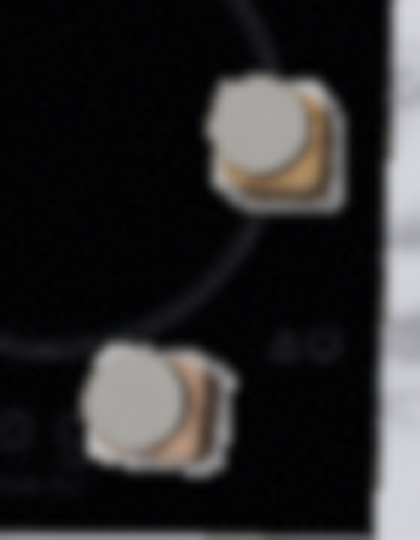

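The crop shows the jars almost square to the world: light brown cap at (262,125), pink cap at (135,400), the pink jar turned slightly. The tin goes first, with the jaws along world y.

```bash
python3 -m creep '[[-1.5,0,0,0,0,-0.14,1],[-1.5,0,0,0,0,-0.14,1],[-1.5,0,0,0,0,-0.14,1],[-1.4,-0.7,0,0,0,-0.14,1],[-1.2,-1,0,0,0,-0.14,1],[-1,-1.2,0,0,0,-0.14,1],[-0.5,-1.5,0,0,0,-0.14,1],[0,-1.5,0,0,0,-0.14,1],[0,-1.5,1,0,0,-0.14,1],[0,-1.5,2,0,0,-0.14,1],[0,-1,3,0,0,-0.14,1],[0,0,3,0,0,0,1],[0,0,0,0,0,0,1]]'
python3 - <<'E'
from h import *
go([.437,.204,.16],[180,0,90])
E
```

```text
time_s: 21.8
tool_pos: [0.4134, 0.1905, 0.2655]
tool_rot: [-178.6, 0.5, 91.7]
force: [-0.1, 0.4, 0.2]
grip_width: 0.0869
t 21.8 [0.4134 0.1905 0.2655] [-178.59    0.48   91.74] F [-0.1  0.4  0.2] w 0.0869 q [ 50.  -5. -74. 109.  -5.  74.  70.]
d_world_mm [  23.6   13.5 -105.5] shift_cm [ 1.36  2.66 10.47] rotvec [-0.024  0.009  0.03 ] shift after turn [ 1.35  2.36 10.55]
```

```bash
python3 -m creep '[[0.7,1.5,1,-0.02,0.01,0.015,1],[0.6,1,3,0,0,0.01,1],[0,0,3,0,0,0,1],[0,0,3,0,0,0,1],[0,0,0,0,0,0,1]]'
python3 - <<'E'
from h import *
o=obs()
go([.437,.204,.079],[180,0,90])
c=cam('wrist');P=cloud(c);m=(P[...,2]>.038)&(P[...,2]<.05)&(np.hypot(P[...,0]-.437,P[...,1]-.204)<.035);q=P[m];print(len(q),np.round(np.percentile(q,[1,50,99],axis=0),4))
E
```

```text
time_s: 22.3
tool_pos: [0.4409, 0.2018, 0.1634]
tool_rot: [-179.7, -0.0, 89.8]
force: [-0.7, -0.5, -0.2]
grip_width: 0.0871
t 22.3 [0.4409 0.2018 0.1634] [-179.66   -0.     89.76] F [-0.7 -0.5 -0.2] w 0.0871 q [ 38.  16. -72. 113.  17.  63.  48.]
t 22.3 [0.4409 0.2018 0.1634] [-179.66   -0.     89.76] F [-0.7 -0.5 -0.2] w 0.0871 q [ 38.  16. -72. 113.  17.  63.  48.]
d_world_mm [ -3.9   2.2 -84.4] shift_cm [ 0.22 -0.34  8.44] rotvec [-0.006 -0.    -0.004] shift after turn [ 0.22 -0.39  8.44]
4375 [[0.414  0.1813 0.0402]
 [0.4368 0.2045 0.0427]
 [0.4604 0.2273 0.0447]]
```

```bash
python3 -m creep '[[0.2,-0.3,2,0,0,0,1],[0,0,2.5,0,0,0,1],[0,0,2,0,0,0,1],[0,0,1.4,0,0,0,1],[0,0,0,0,0,0,1]]'
python3 -c "
from h import *
go([.437,.2045,.079],[180,0,90])"
```

```text
time_s: 22.85
tool_pos: [0.4473, 0.2055, 0.0949]
tool_rot: [179.3, -0.2, 89.4]
force: [-0.9, 0.4, -0.4]
grip_width: 0.087
t 22.85 [0.4473 0.2055 0.0949] [ 1.7932e+02 -1.5000e-01  8.9380e+01] F [-0.9  0.4 -0.4] w 0.087 q [ 30.  23. -65. 116.  25.  56.  41.]
d_world_mm [-10.3  -1.  -15.9] shift_cm [-0.11 -1.05  1.58] rotvec [ 0.012 -0.003 -0.011] shift after turn [-0.1  -1.03  1.59]
```

```bash
python3 -m creep '[[-0.1,-0.6,0.7,0.01,0,-0.01,1],[0,-0.5,0.7,0,0,0,1],[0,0,0.2,0,0,0,1],[0,0,0,0,0,0,0.4],[0,0,0,0,0,0,0.4],[0,0,0,0,0,0,0.4],[0,0,0,0,0,0,0.4],[0,0,0,0,0,0,0.4],[0,0,0,0,0,0,0.4]]' 25
python3 -c "
from h import *
go([.437,.2045,.079],[180,0,90])"
```

```text
time_s: 23.75
tool_pos: [0.4387, 0.2052, 0.0824]
tool_rot: [179.5, -0.2, 89.9]
force: [0.2, -0.7, 0.1]
grip_width: 0.0496
t 23.75 [0.4387 0.2052 0.0824] [179.52  -0.19  89.91] F [ 0.2 -0.7  0.1] w 0.0496 q [ 29.  23. -65. 117.  26.  55.  41.]
d_world_mm [-1.7 -0.7 -3.4] shift_cm [-0.07 -0.17  0.34] rotvec [ 0.008 -0.003 -0.002] shift after turn [-0.07 -0.17  0.34]
```

```bash
python3 -m creep '[[0,0,-1,0,0,0,0.4],[0,0,-2.5,0,0,0,0.4],[0,0,-3,0,0,0,0.4],[-0.5,0.5,-3,0,0,0,0.4],[-1,1,-2.5,0,0,0,0.4],[-1.2,1.5,-0.5,0,0,0,0.4],[-1.5,2.5,0,0,0,0,0.4],[-1.5,2.5,0,0,0,0,0.4],[0,1,0,0,0,0,0.4],[0,0,0,0,0,0,0.4]]'
python3 -c "
from h import *
go([.5325,.1408,.10],[180,0,90])"
```

```text
time_s: 24.75
tool_pos: [0.5304, 0.1444, 0.2116]
tool_rot: [179.7, 0.1, 90.0]
force: [-1.1, 0.1, -0.7]
grip_width: 0.0496
t 24.75 [0.5304 0.1444 0.2116] [1.7975e+02 7.0000e-02 9.0000e+01] F [-1.1  0.1 -0.7] w 0.0496 q [ 39.  22. -67. 102.  21.  70.  55.]
d_world_mm [   2.1   -3.6 -111.6] shift_cm [-0.34  0.16 11.16] rotvec [0.004 0.001 0.   ] shift after turn [-0.36  0.21 11.16]
```

```bash
python3 -m creep '[[0.2,-0.1,2,0,0,0,0.4],[0,-0.3,2.5,0,0,0,0.4],[0,-0.3,2.5,0,0,0,0.4],[0,0,0,0,0,0,0.4]]'
python3 -c "
from h import *
go([.5295,.1465,.0875],[180,0,90])"
```

```text
time_s: 25.15
tool_pos: [0.5237, 0.1496, 0.1401]
tool_rot: [179.5, -0.1, 90.2]
force: [-0.2, -0.8, -0.4]
grip_width: 0.0496
t 25.15 [0.5237 0.1496 0.1401] [ 1.7954e+02 -8.0000e-02  9.0220e+01] F [-0.2 -0.8 -0.4] w 0.0496 q [ 35.  26. -64. 107.  26.  63.  51.]
d_world_mm [  5.8  -3.1 -52.6] shift_cm [-0.32  0.54  5.26] rotvec [ 0.008 -0.001  0.004] shift after turn [-0.31  0.58  5.26]
```

```bash
python3 -m creep '[[-0.3,0.6,0.5,0.008,0,0,0.4],[0,0,1.5,0,0,0,0.4],[0,0,1.5,0,0,0,0.4],[0,0,0,0,0,0,0.4]]'
python3 -c "
from h import *
go([.5295,.1465,.0875],[180,0,90])"
```

```text
time_s: 25.55
tool_pos: [0.5289, 0.1486, 0.1043]
tool_rot: [-179.9, -0.1, 90.4]
force: [1.0, 0.6, -1.8]
grip_width: 0.0492
t 25.55 [0.5289 0.1486 0.1043] [-1.7991e+02 -1.1000e-01  9.0390e+01] F [ 1.   0.6 -1.8] w 0.0492 q [ 32.  29. -61. 107.  29.  61.  50.]
d_world_mm [  0.6  -2.1 -16.8] shift_cm [-0.22  0.06  1.68] rotvec [-0.002 -0.002  0.007] shift after turn [-0.21  0.06  1.68]
```

```bash
python3 -m creep '[[-0.2,0.1,0.6,0,0,0.005,0.4],[0,0,0.6,0,0,0,0.4],[0,0,0.4,0,0,0,0.4],[0,0,0,0,0,0,0.4]]'; python3 -m creep '[[0,0,0.25,0,0,0,0.4],[0,0,0,0,0,0,0.4]]'
```

```text
time_s: 25.95
tool_pos: [0.5296, 0.1474, 0.0895]
tool_rot: [-179.8, -0.0, 90.1]
force: [-0.3, -1.1, -0.1]
grip_width: 0.0496
time_s: 26.15
tool_pos: [0.5298, 0.1477, 0.0894]
tool_rot: [-179.8, 0.1, 90.1]
force: [0.3, -0.6, -0.0]
grip_width: 0.0492
```

```bash
python3 -m creep '[[0,0,0.3,0,0,0,0.4]]'; python3 -m creep '[[0,0,0.2,0,0,0,0.4]]'
```

```text
time_s: 26.25
tool_pos: [0.5298, 0.1481, 0.0882]
tool_rot: [-179.8, 0.2, 90.1]
force: [-8.5, -1.6, 22.6]
grip_width: 0.0495
time_s: 26.35
tool_pos: [0.5299, 0.1483, 0.0881]
tool_rot: [-179.8, 0.3, 90.1]
force: [-7.5, -2.5, 20.3]
grip_width: 0.0493
```

```bash
python3 -m creep '[[0,0,-0.1,0,0,0,0.6],[0,0,0,0,0,0,0.68],[0,0,0,0,0,0,0.68],[0,0,-1,0,0,0,0.68],[0,0,-2,0,0,0,0.68],[0,0,-2.5,0,0,0,0.8],[0,0,-3,0,0,0,1],[0,0,-3,0,0,0,1],[0,0,-2.5,0,0,0,1],[0,0,0,0,0,0,1]]'
python3 - <<'E'
from h import *
go([.551,.343,.24],[180,0,90])
c=cam('wrist');save(c,'w4.pkl');P=cloud(c);m=(P[...,2]>.044)&(P[...,2]<.055)&(np.hypot(P[...,0]-.53,P[...,1]-.147)<.03);q=P[m];print(len(q),np.round(np.percentile(q,[1,50,99],axis=0),4) if len(q) else '')
E
```

```text
time_s: 27.35
tool_pos: [0.5294, 0.1496, 0.2354]
tool_rot: [-179.7, 0.2, 90.2]
force: [0.2, 0.5, 0.2]
grip_width: 0.0853
t 27.35 [0.5294 0.1496 0.2354] [-179.69    0.24   90.18] F [0.2 0.5 0.2] w 0.0853 q [ 39.  21. -68. 100.  20.  73.  56.]
d_world_mm [ 21.6 193.4   4.6] shift_cm [19.33  2.22 -0.56] rotvec [-0.005  0.004  0.003] shift after turn [19.34  2.16 -0.46]
1718 [[0.5103 0.125  0.0444]
 [0.5407 0.149  0.0506]
 [0.5585 0.1719 0.0549]]
```

```bash
python3 -m creep '[[1,0,-2,0,0,0,1],[3,0.3,-2,0,0,0,1],[3,0.4,0,0,0,0,1],[3.5,0.4,0,0,0,0,1],[3.5,0.4,0,0,0,0,1],[3,0.3,0,0,0,0,1],[2,0.3,0,0,0,0,1],[0,0,0,0,0,0,1]]'
python3 - <<'E'
from h import *
go([.551,.343,.24],[180,0,90])
c=cam('wrist');save(c,'w5.pkl');cv2.imwrite('pics/w5.png',c['frame'])
E
```

```text
time_s: 28.2
tool_pos: [0.5486, 0.34, 0.2613]
tool_rot: [-178.7, 0.8, 89.8]
force: [0.6, 0.2, -0.1]
grip_width: 0.0871
t 28.2 [0.5486 0.34   0.2613] [-178.7     0.79   89.78] F [ 0.6  0.2 -0.1] w 0.0871 q [  9.  33. -62.  83.  28.  83.  37.]
d_world_mm [  2.4   3.  -21.3] shift_cm [0.33 0.29 2.12] rotvec [-0.023  0.014 -0.004] shift after turn [0.3  0.24 2.13]
```

View pics/w5.png

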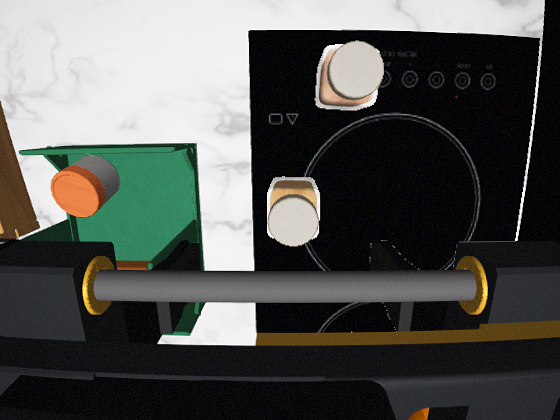

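The wrist view shows jar_a's cap at (293,218), square to the tool, the pink jar's cap at (356,70), turned a few degrees, and the tin at (80,190) standing in the caddy's near half.

Run:
```python
from h import *
c=load('w5.pkl');P=cloud(c)
for n,x,y in (('jar1',.551,.343),('jar2',.44,.387)):
    m=(P[...,2]>.095)&(P[...,2]<.11)&(np.hypot(P[...,0]-x,P[...,1]-y)<.04);q=P[m];print(n,np.round(np.percentile(q,[1,50,99],axis=0),4),cv2.minEnclosingCircle(q[:,:2].astype(np.float32)))
# jar2 base yaw: look at colour edges later
im=c['frame'];cv2.imwrite('pics/j2.png',cv2.resize(im[35:120,300:400],None,fx=6,fy=6,interpolation=cv2.INTER_CUBIC))
```

```text
jar1 [[0.5337 0.3257 0.0974]
 [0.5517 0.3442 0.1009]
 [0.5709 0.3621 0.1026]] ((0.5529243350028992, 0.3439716100692749), 0.019953938201069832)
jar2 [[0.4236 0.3698 0.098 ]
 [0.4419 0.3882 0.1009]
 [0.4604 0.407  0.1027]] ((0.44173744320869446, 0.38909363746643066), 0.02045491710305214)
```

View pics/j2.png

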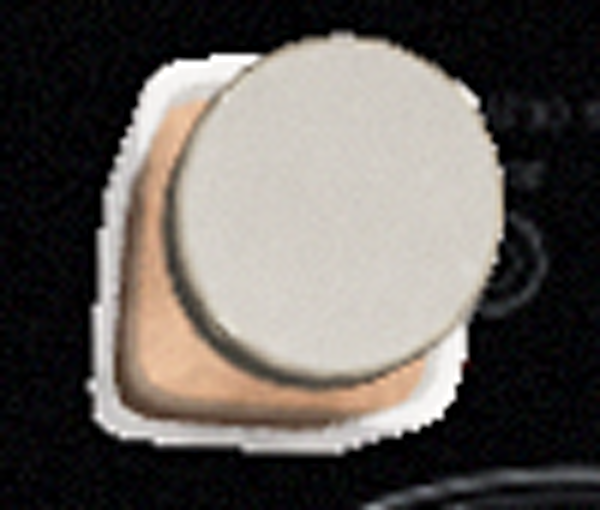

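```bash
python3 -m creep '[[0.4,0.3,2,-0.02,0.014,0,1],[0,0,2.5,0,0,0,1],[0,0,2.5,0,0,0,1],[0,0,2,0,0,0,1],[0,0,0,0,0,0,1]]'
python3 -c "
from h import *
go([.5525,.344,.119],[180,0,90])"
```

```text
time_s: 28.75
tool_pos: [0.5521, 0.3334, 0.1648]
tool_rot: [-179.7, 0.5, 89.4]
force: [-0.6, -0.9, -0.2]
grip_width: 0.087
t 28.75 [0.5521 0.3334 0.1648] [-179.74    0.51   89.36] F [-0.6 -0.9 -0.2] w 0.087 q [  9.  36. -59.  90.  32.  73.  34.]
d_world_mm [  0.4  10.6 -45.8] shift_cm [1.1  0.05 4.57] rotvec [-0.005  0.009 -0.011] shift after turn [1.06 0.04 4.58]
```

```bash
python3 -m creep '[[1.1,0,0.5,0,0.009,-0.011,1],[0.2,0,1.5,0,0,0,1],[0.1,0,1.5,0,0,0,1],[0.1,0,1,0,0,0,1],[0,0,0,0,0,0,1]]'
python3 -c "
from h import *
go([.5525,.344,.119],[180,0,90])"
```

```text
time_s: 29.25
tool_pos: [0.5537, 0.3476, 0.1179]
tool_rot: [-179.9, -0.0, 89.9]
force: [-1.0, -0.6, 0.2]
grip_width: 0.0872
t 29.25 [0.5537 0.3476 0.1179] [-1.7986e+02 -4.0000e-02  8.9860e+01] F [-1.  -0.6  0.2] w 0.0872 q [  7.  39. -57.  92.  35.  69.  32.]
d_world_mm [-1.2 -3.6  1.1] shift_cm [-0.36 -0.12 -0.11] rotvec [-0.002 -0.001 -0.002] shift after turn [-0.36 -0.12 -0.11]
```

```bash
python3 -m creep '[[-0.35,-0.1,0,0,0,0,0.4],[0,0,0,0,0,0,0.4],[0,0,0,0,0,0,0.4],[0,0,0,0,0,0,0.4],[0,0,0,0,0,0,0.4],[0,0,0,0,0,0,0.4],[0,0,0,0,0,0,0.4]]' 30
python3 -m creep '[[0,0,-1,0,0,0,0.4],[0,0,-2.5,0,0,0,0.4],[0,0,-3,0,0,0,0.4],[0,0,-3.5,0,0,0,0.4],[0,0,-3.5,0,0,0,0.4],[0,0,-3,0,0,0,0.4],[0,0,0,0,0,0,0.4]]'
python3 -c "
from h import *
go([.6445,.175,.28],[180,0,90])"
```

```text
time_s: 29.95
tool_pos: [0.5533, 0.3446, 0.1198]
tool_rot: [180.0, -0.1, 89.9]
force: [0.6, 0.8, -1.0]
grip_width: 0.0449
time_s: 30.65
tool_pos: [0.5517, 0.3436, 0.2915]
tool_rot: [-179.7, 0.0, 90.0]
force: [0.3, -0.0, -1.0]
grip_width: 0.0447
t 30.65 [0.5517 0.3436 0.2915] [-179.74    0.     89.97] F [ 0.3 -0.  -1. ] w 0.0447 q [ 10.  31. -63.  81.  28.  84.  37.]
d_world_mm [  92.8 -168.6  -11.5] shift_cm [-16.85   9.3    1.11] rotvec [-0.004  0.    -0.001] shift after turn [-16.86   9.28   1.15]
```

```bash
python3 -m creep '[[-2,1,0,0,0,0,0.4],[-2.8,1.6,0,0,0,0,0.4],[-3,1.6,0,0,0,0,0.4],[-3,1.6,0,0,0,0,0.4],[-3,1.6,0,0,0,0,0.4],[-2,1.2,0,0,0,0,0.4],[-1,0.6,0,0,0,0,0.4],[0,0,0,0,0,0,0.4]]'
python3 -c "
from h import *
go([.6445,.175,.118],[180,0,90])"
```

```text
time_s: 31.45
tool_pos: [0.6434, 0.171, 0.2866]
tool_rot: [-179.4, 0.1, 90.4]
force: [-0.7, -0.5, -2.3]
grip_width: 0.0449
t 31.45 [0.6434 0.171  0.2866] [-1.7941e+02  1.1000e-01  9.0370e+01] F [-0.7 -0.5 -2.3] w 0.0449 q [ 24.  33. -61.  79.  29.  85.  55.]
d_world_mm [   1.1    4.  -168.6] shift_cm [ 0.43  0.29 16.85] rotvec [-0.01   0.002  0.006] shift after turn [ 0.4   0.11 16.86]
```

```bash
python3 -m creep '[[0.4,0.1,2,-0.01,0,0.006,0.4],[0.1,0,2.5,0,0,0,0.4],[0.1,0,2.5,0,0,0,0.4],[0.1,0,2.5,0,0,0,0.4],[0,0,0,0,0,0,0.4]]'
python3 -c "
from h import *
go([.6445,.175,.118],[180,0,90])"
```

```text
time_s: 31.95
tool_pos: [0.639, 0.1873, 0.1887]
tool_rot: [-179.9, -0.2, 90.6]
force: [-0.8, 0.2, -1.8]
grip_width: 0.0451
t 31.95 [0.639  0.1873 0.1887] [-1.7988e+02 -1.7000e-01  9.0580e+01] F [-0.8  0.2 -1.8] w 0.0451 q [ 23.  37. -59.  86.  32.  75.  51.]
d_world_mm [  5.5 -12.3 -70.7] shift_cm [-1.25  0.56  7.07] rotvec [-0.002 -0.003  0.01 ] shift after turn [-1.23  0.55  7.07]
```

```bash
python3 -m creep '[[-1.2,0.6,0,0,0,0.01,0.4],[0,0,1.5,0,0,0,0.4],[0,0.1,1.5,0,0,0,0.4],[0,0,1,0,0,0,0.4],[0,0,0,0,0,0,0.4]]'
python3 -c "
from h import *
go([.6445,.175,.118],[180,0,90])"
```

```text
time_s: 32.45
tool_pos: [0.6467, 0.1778, 0.1493]
tool_rot: [179.9, -0.3, 90.1]
force: [1.1, 0.4, -1.9]
grip_width: 0.0446
t 32.45 [0.6467 0.1778 0.1493] [179.91  -0.29  90.13] F [ 1.1  0.4 -1.9] w 0.0446 q [ 23.  39. -57.  88.  34.  72.  50.]
d_world_mm [ -2.2  -2.8 -31.3] shift_cm [-0.3  -0.23  3.13] rotvec [ 0.002 -0.005  0.002] shift after turn [-0.28 -0.22  3.13]
```

```bash
python3 -m creep '[[-0.3,-0.3,0.5,0,-0.005,0,0.4],[0,0,1,0,0,0,0.4],[0,0,1,0,0,0,0.4],[0,0,0.3,0,0,0,0.4]]'
python3 -m creep '[[0,0,0.3,0,0,0,0.4]]'; python3 -m creep '[[0,0,0.3,0,0,0,0.4]]'
```

```text
time_s: 32.85
tool_pos: [0.6439, 0.1748, 0.12]
tool_rot: [179.8, -0.0, 90.1]
force: [0.5, -0.6, -2.3]
grip_width: 0.0446
time_s: 32.95
tool_pos: [0.6442, 0.175, 0.1174]
tool_rot: [179.8, -0.0, 90.1]
force: [-5.3, -3.2, 21.7]
grip_width: 0.0448
time_s: 33.05
tool_pos: [0.6443, 0.1752, 0.1174]
tool_rot: [179.8, 0.1, 90.1]
force: [-8.8, -5.4, 26.6]
grip_width: 0.0448
```

```bash
python3 -m creep '[[0,0,-0.1,0,0,0,0.5],[0,0,0,0,0,0,0.65],[0,0,0,0,0,0,0.7],[0,0,-1,0,0,0,0.75],[0,0,-2.5,0,0,0,0.8],[0,0,-3,0,0,0,0.9],[0,0,-3.5,0,0,0,1],[0,0,-3.5,0,0,0,1],[0,0,-3,0,0,0,1],[0,0,0,0,0,0,1]]'
python3 -c "
from h import *
go([.442,.3885,.24],[180,0,86])"
```

```text
time_s: 34.05
tool_pos: [0.6438, 0.1767, 0.2938]
tool_rot: [179.6, -0.1, 90.2]
force: [-0.0, 0.0, 0.1]
grip_width: 0.0866
t 34.05 [0.6438 0.1767 0.2938] [ 1.7964e+02 -1.0000e-01  9.0180e+01] F [-0.   0.   0.1] w 0.0866 q [ 24.  33. -62.  79.  29.  85.  54.]
d_world_mm [-201.8  211.8  -53.8] shift_cm [ 21.24 -20.14   5.29] rotvec [ 0.006 -0.002  0.073] shift after turn [ 19.72 -21.61   5.38]
```

```bash
python3 -m creep '[[2,-2,0,0,0,0.01,1],[3,-2.8,0,0,0,0.01,1],[3,-3,0,0,0,0.01,1],[3,-3,0,0,0,0.01,1],[3,-3,0,0,0,0.01,1],[3,-3,0.5,0,0,0.01,1],[2,-2.5,1,0,0,0.01,1],[1,-1,1.5,0,0,0,1],[0,0,0,0,0,0,1]]'
python3 - <<'E'
from h import *
go([.442,.3885,.20],[180,0,86])
c=cam('wrist');P=cloud(c)
m=(P[...,2]>.098)&(P[...,2]<.106)&(np.hypot(P[...,0]-.442,P[...,1]-.3885)<.04);q=P[m];print(len(q),cv2.minEnclosingCircle(q[:,:2].astype(np.float32)))
E
```

```text
time_s: 34.95
tool_pos: [0.4407, 0.389, 0.2614]
tool_rot: [179.5, -0.2, 85.8]
force: [-0.5, 0.1, 0.1]
grip_width: 0.087
t 34.95 [0.4407 0.389  0.2614] [ 1.7948e+02 -1.6000e-01  8.5790e+01] F [-0.5  0.1  0.1] w 0.087 q [  9.  24. -67.  93.  23.  77.  25.]
d_world_mm [  1.3  -0.5 -61.4] shift_cm [-0.06  0.08  6.14] rotvec [ 0.009 -0.003 -0.004] shift after turn [-0.05  0.13  6.14]
1990 ((0.44116008281707764, 0.388572633266449), 0.020008860155940056)
```

```bash
python3 -m creep '[[0,0.1,2.5,0.009,0,0,1],[0.1,0,2.5,0,0,0,1],[0.1,0,2,0,0,0,1],[0.1,0,1.5,0,0,0,1],[0,0,0,0,0,0,1]]'
python3 -c "
from h import *
go([.442,.3885,.119],[180,0,86])"
```

```text
time_s: 35.5
tool_pos: [0.4521, 0.3876, 0.1777]
tool_rot: [179.6, -0.3, 85.1]
force: [0.4, -0.3, 0.5]
grip_width: 0.0871
t 35.5 [0.4521 0.3876 0.1777] [179.61  -0.26  85.11] F [ 0.4 -0.3  0.5] w 0.0871 q [  6.  29. -62.  98.  28.  70.  22.]
d_world_mm [-10.1   0.9 -58.7] shift_cm [-0.02 -1.05  5.86] rotvec [ 0.007 -0.005 -0.016] shift after turn [ 0.02 -1.01  5.87]
```

```bash
python3 -m creep '[[0,-1,0.5,0.007,-0.005,-0.015,1],[0,-0.1,2,0,0,0,1],[0,-0.1,2,0,0,0,1],[0,-0.1,1.3,0,0,0,1],[0,0,0,0,0,0,1]]'
python3 -c "
from h import *
go([.442,.3885,.119],[180,0,86])"
```

```text
time_s: 36.0
tool_pos: [0.4405, 0.3895, 0.1221]
tool_rot: [179.8, -0.2, 85.9]
force: [0.1, 0.2, 1.0]
grip_width: 0.0873
t 36.0 [0.4405 0.3895 0.1221] [ 1.7981e+02 -1.7000e-01  8.5940e+01] F [0.1 0.2 1. ] w 0.0873 q [  4.  32. -60. 101.  31.  64.  19.]
d_world_mm [ 1.5 -1.  -3.1] shift_cm [-0.09  0.16  0.31] rotvec [ 0.003 -0.003 -0.001] shift after turn [-0.09  0.16  0.31]
```

```bash
python3 -m creep '[[-0.1,0.15,0.3,0,0,0,0.4],[0,0,0,0,0,0,0.4],[0,0,0,0,0,0,0.4],[0,0,0,0,0,0,0.4],[0,0,0,0,0,0,0.4],[0,0,0,0,0,0,0.4],[0,0,0,0,0,0,0.4]]' 30
python3 -m creep '[[0,0,-1,0,0,0,0.4],[0,0,-2.5,0,0,0,0.4],[0,0,-3,0,0,0,0.4],[0,0,-3.5,0,0,0,0.4],[0,0,-3.5,0,0,0,0.4],[0,0,-3,0,0,0,0.4],[0,0,0,0,0,0,0.4]]'
python3 -c "
from h import *
go([.53,.2095,.28],[180,0,90])
P=cloud(load('w5.pkl'));s=(P[...,2]>.044)&(P[...,2]<.053)&(np.hypot(P[...,0]-.53,P[...,1]-.147)<.035);q=P[s];print(len(q),cv2.minEnclosingCircle(q[:,:2].astype(np.float32)),np.percentile(q[:,2],[5,50,95]))"
```

```text
time_s: 36.7
tool_pos: [0.4434, 0.3899, 0.1228]
tool_rot: [179.6, -0.4, 85.9]
force: [1.1, 0.4, -0.5]
grip_width: 0.0443
time_s: 37.4
tool_pos: [0.4401, 0.3885, 0.2948]
tool_rot: [179.8, -0.2, 86.1]
force: [-0.3, 0.9, -1.6]
grip_width: 0.0445
t 37.4 [0.4401 0.3885 0.2948] [179.82  -0.21  86.1 ] F [-0.3  0.9 -1.6] w 0.0445 q [ 10.  23. -68.  91.  22.  80.  26.]
d_world_mm [  89.9 -179.   -14.8] shift_cm [-17.25  10.19   1.45] rotvec [ 0.003 -0.004 -0.068] shift after turn [-17.9    8.99   1.48]
1243 ((0.5375950336456299, 0.13982683420181274), 0.02586979605257511) [0.04549649 0.04957149 0.05274555]
```

```bash
python3 -m creep '[[-2,1,0,0,0,-0.01,0.4],[-2.8,1.5,0,0,0,-0.01,0.4],[-3,1.6,0,0,0,-0.01,0.4],[-3,1.6,0,0,0,-0.01,0.4],[-3,1.6,0,0,0,-0.01,0.4],[-2.3,1.4,0,0,0,-0.01,0.4],[-1.2,0.6,0,0,0,-0.01,0.4],[0,0,0,0,0,0,0.4]]'
python3 - <<'E'
from h import *
go([.53,.2095,.122],[180,0,90])
c=cam('scene');cv2.imwrite('pics/s3.png',cv2.resize(c['frame'][130:310,200:420],None,fx=3.5,fy=3.2,interpolation=cv2.INTER_CUBIC));save(c,'s3.pkl')
P=cloud(c);s=(P[...,2]>.04)&(P[...,2]<.056)&(np.hypot(P[...,0]-.533,P[...,1]-.145)<.035);q=P[s];print(len(q));print(np.linalg.lstsq(np.c_[q[:,:2]-[.53,.145],np.ones(len(q))],q[:,2],rcond=None)[0],np.median(q,0))
E
```

```text
time_s: 38.2
tool_pos: [0.5255, 0.2059, 0.2912]
tool_rot: [-179.9, -0.1, 90.6]
force: [0.0, -0.6, -1.0]
grip_width: 0.0445
t 38.2 [0.5255 0.2059 0.2912] [-1.7994e+02 -6.0000e-02  9.0630e+01] F [ 0.  -0.6 -1. ] w 0.0445 q [ 33.  20. -69.  94.  19.  79.  52.]
d_world_mm [   4.5    3.6 -169.2] shift_cm [ 0.34  0.47 16.92] rotvec [-0.001 -0.001  0.011] shift after turn [ 0.36  0.45 16.92]
236
[-0.00289926  0.02512829  0.04597771] [0.54293471 0.13429671 0.045644  ]
```

View pics/s3.png

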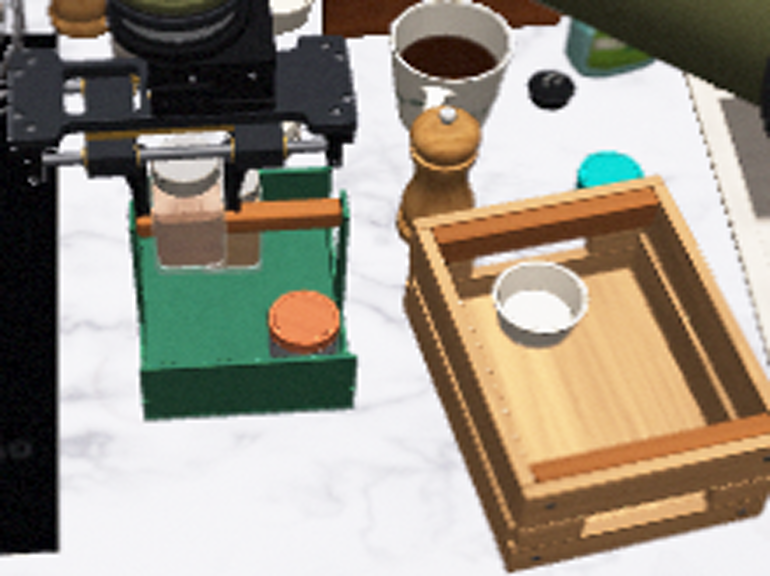

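The tin (305,320) stands flat in the caddy's near right corner, jar_a is behind the bar at (245,240), and jar_b is in hand. The crate, mill and mug are undisturbed.

```bash
python3 -m creep '[[0.3,0.5,2,0,0,0.01,0.4],[-0.1,0,2.5,0,0,0,0.4],[-0.1,0,2.5,0,0,0,0.4],[0,0,2,0,0,0,0.4],[0,0,0,0,0,0,0.4]]'
python3 -c "
from h import *
go([.53,.2095,.122],[180,0,90])"
```

```text
time_s: 38.75
tool_pos: [0.5252, 0.2161, 0.1929]
tool_rot: [-179.8, -0.2, 90.6]
force: [-0.1, -0.1, -1.6]
grip_width: 0.0442
t 38.75 [0.5252 0.2161 0.1929] [-179.78   -0.21   90.57] F [-0.1 -0.1 -1.6] w 0.0442 q [ 28.  26. -65. 100.  25.  70.  47.]
d_world_mm [  4.8  -6.6 -70.9] shift_cm [-0.69  0.5   7.09] rotvec [-0.004 -0.004  0.01 ] shift after turn [-0.66  0.48  7.09]
```

```bash
python3 -m creep '[[-0.7,0.6,-0.2,0,0,0.01,0.4],[0,0,1.5,0,0,0,0.4],[0,0,1.5,0,0,0,0.4],[0,0,1,0,0,0,0.4],[0,0,0,0,0,0,0.4]]'
python3 -c "
from h import *
go([.531,.2095,.122],[180,0,90])"
```

```text
time_s: 39.25
tool_pos: [0.5312, 0.2119, 0.1524]
tool_rot: [-179.8, -0.3, 90.1]
force: [-0.6, -1.1, -2.0]
grip_width: 0.0442
t 39.25 [0.5312 0.2119 0.1524] [-179.85   -0.31   90.14] F [-0.6 -1.1 -2. ] w 0.0442 q [ 27.  29. -63. 102.  27.  66.  45.]
d_world_mm [ -0.2  -2.4 -30.4] shift_cm [-0.26 -0.01  3.04] rotvec [-0.003 -0.005  0.002] shift after turn [-0.24 -0.02  3.04]
```

```bash
python3 -m creep '[[-0.2,0,0.5,0,-0.005,0,0.4],[0,0,0.9,0,0,0,0.4],[0,0,0.9,0,0,0,0.4],[0,0,0.3,0,0,0,0.4]]'
python3 -m creep '[[0,0,0.3,0,0,0,0.4]]'; python3 -m creep '[[0,0,0.3,0,0,0,0.4]]'
```

```text
time_s: 39.65
tool_pos: [0.5318, 0.21, 0.1252]
tool_rot: [-180.0, -0.0, 90.1]
force: [-0.5, -0.3, -2.1]
grip_width: 0.0442
time_s: 39.75
tool_pos: [0.5319, 0.2101, 0.1219]
tool_rot: [-180.0, -0.0, 90.1]
force: [0.0, -0.3, -1.7]
grip_width: 0.0444
time_s: 39.85
tool_pos: [0.5324, 0.21, 0.1204]
tool_rot: [-180.0, 0.1, 90.1]
force: [-5.8, -5.5, 27.4]
grip_width: 0.0444
```

```bash
python3 -m creep '[[0,0,-0.1,0,0,0,0.5],[0,0,0,0,0,0,0.62],[0,0,0,0,0,0,0.65],[0,0,-1,0,0,0,0.65],[0,0,-2.5,0,0,0,0.65],[0,0,-3,0,0,0,0.9],[0,0,-3.5,0,0,0,1],[0,0,-3.5,0,0,0,1],[0,0,-3.5,0,0,0,1],[3,-3,-1,0,0,0,1],[3.5,-3,0,0,0,0,1],[3.5,-3,0,0,0,0,1],[3.5,0,0,0,0,0,1],[0,0,0,0,0,0,1]]'
python3 - <<'E'
from h import *
obs()
c=cam('scene');save(c,'s4.pkl');cv2.imwrite('pics/s4.png',cv2.resize(c['frame'][90:310,90:450],None,fx=2.2,fy=2.2,interpolation=cv2.INTER_CUBIC))
for n in('scene','top'):
    c=cam(n) if n=='top' else load('s4.pkl');P=cloud(c)
    for nm,x,y,z0,z1 in(('jar_a',.643,.175,.095,.106),('jar_b',.53,.21,.095,.106),('tin',.535,.142,.04,.053),('timer',.757,.143,.035,.05),('mill',.664,.026,.11,.15)):
        s=(P[...,2]>z0)&(P[...,2]<z1)&(np.hypot(P[...,0]-x,P[...,1]-y)<.035);q=P[s]
        if len(q)>20:
            A=np.linalg.lstsq(np.c_[q[:,:2]-q[:,:2].mean(0),np.ones(len(q))],q[:,2],rcond=None)[0]; print(n,nm,len(q),'mid',np.round((q.min(0)+q.max(0))/2,4),'slope',np.round(A,3))
    s=(P[...,2]>.127)&(P[...,2]<.14)&(abs(P[...,0]-.587)<.02)&(abs(P[...,1]-.175)<.08);q=P[s];print(n,'bar',len(q),np.round((q.min(0)+q.max(0))/2,4) if len(q) else '')
    m=(P[...,2]>0.105)&(P[...,2]<0.118)&(P[...,0]<.64)&(P[...,1]<.08)&(P[...,1]>-.2);print('crate',cv2.minAreaRect(P[m][:,:2].astype(np.float32)))
E
```

```text
time_s: 41.25
tool_pos: [0.4392, 0.3514, 0.3179]
tool_rot: [179.4, -0.3, 90.1]
force: [0.0, 0.9, 0.2]
grip_width: 0.0869
t 41.25 [0.4392 0.3514 0.3179] [179.45  -0.26  90.06] F [0.  0.9 0.2] w 0.0869 q [ 18.  19. -71.  92.  18.  81.  35.]
scene jar_a 155 mid [0.6409 0.1754 0.0987] slope [-0.02  -0.006  0.098]
scene jar_b 181 mid [0.5261 0.2103 0.0989] slope [0.004 0.013 0.098]
scene tin 267 mid [0.5456 0.1315 0.0455] slope [ 0.015 -0.005  0.046]
scene timer 215 mid [0.7589 0.1456 0.0398] slope [0.014 0.007 0.039]
scene mill 299 mid [0.6575 0.0253 0.1277] slope [ 0.315 -0.083  0.126]
scene bar 417 [0.5843 0.1736 0.1333]
crate ((0.5071893930435181, -0.04809222370386124), (0.2915112376213074, 0.1819429248571396), 10.411006927490234)
top jar_a 173 mid [0.6435 0.1731 0.0998] slope [0.012 0.021 0.099]
top jar_b 188 mid [0.5297 0.2086 0.0997] slope [ 0.013 -0.     0.099]
top tin 246 mid [0.5472 0.1305 0.0463] slope [0.003 0.008 0.046]
top timer 281 mid [0.7632 0.1445 0.0407] slope [-0.015  0.009  0.04 ]
top mill 324 mid [0.6616 0.0244 0.1286] slope [ 0.11  -0.046  0.128]
top bar 421 [0.5851 0.1715 0.1335]
crate ((0.5086582899093628, -0.05012940615415573), (0.28745219111442566, 0.18112756311893463), 10.370914459228516)
```

View pics/s4.png

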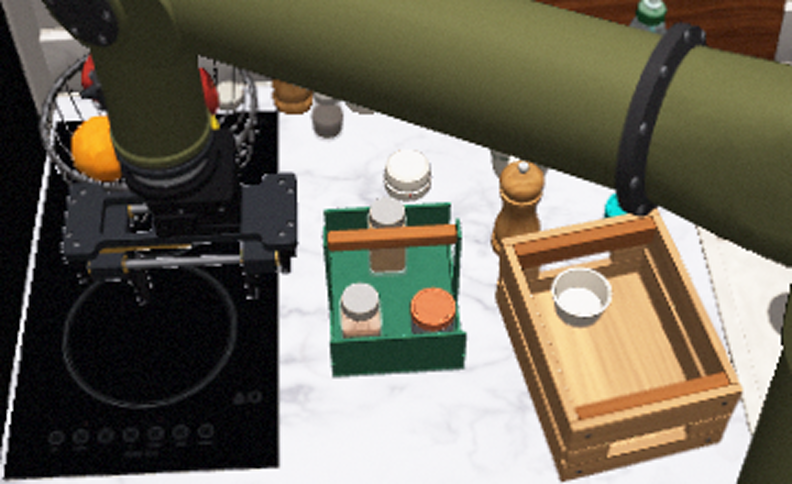

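The caddy holds jar_a at (388,235), jar_b at (360,310) and the tin at (433,310), all upright. The mill stands at (520,200), the crate and timer are undisturbed, and the arm is clear. Time to hand in.

```bash
python3 -c "
from cell import order
print(order.sign_off())"
```

```text
the job is handed in; nothing more can be done
None
```

The job is done and handed in at about 41 s of the 184 s allowed; no verdict was reported.

- **What I did:** I stood the mill on the worktop at about (0.66, 0.025). I turned the caddy level in the crate, lifted it straight out with side forces of only a few N, and set it down flat at (0.586, 0.173). I then stood the copper-lidded tin and both jars in the caddy.
- **Items found:** Only `jar_a`, `jar_b` and `tin_a` were there. I saw no black-lidded tin. The small black disc at the back was about 36 mm across and 15 mm high, so I took it for a sink plug.
- **Last checks:**
  - Both jar tops and the tin's lid read flat to within about 0.025 rad.
  - The heights fit all three standing on the caddy's floor.
  - The tin sits at about (-40, -42) mm from the caddy's centre, inside the limits though not where I set it down: it came to rest about 20 mm away.
  - The timer has not moved beyond measurement scatter, and the mill stands.
- **Checks that failed or were not made:** The last fit of the crate's outline picked up points from the mill and read about 290 mm long instead of 240, so it gives no usable crate position. Its width and its 10.4° angle matched the start, and the pictures show the crate undisturbed. The last picture had the arm over most of the mug. It was clear and in place in the picture taken just before the last jar went in, and the arm did not go near it after that.
- **Pictures:** I viewed 13 of the 14.

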